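# Reload the ribbon stand from the carry case

## Task

Reload the cake ribbon stand: swing its keeper bar up and back, lift every spent reel off its spindle into the returns tub, then draw each full ribbon reel out of the carry case - turn it lengthwise to the opening in the guard plate so that it comes through freely, never force it through crosswise - and set it fully down on a free spindle, one reel to a spindle. When all are on, swing the keeper bar back down over the spindles. Do not disturb the colour bottles and the jar.

Things in the scene. Friction and masses are not known exactly. Their poses are not given: they have to be found in the camera images.
- reel1: full ribbon reel, may be absent; starts in the case. Oblong body with half-round ends, 88 mm long (its x) by 34 mm (y), 22 mm high, wound ribbon; from its middle rises a square core tube 28 x 28 mm (faces square to x and y) to 72 mm above the underside, with a 20 mm square bore right through. 75 to 155 g. Origin: centre of underside, z along the bore. Grip it by the tube
- reel2: another full ribbon reel like reel1, may be absent
- reel3: another full ribbon reel like reel1, may be absent
- spent1: spent ribbon reel, may be absent; starts on a spindle of the stand at any turn. Same size, shape, bore and origin as reel1, but without ribbon (its upper flange is 8 mm shorter and narrower than its lower), 60 g
- spent2: another spent reel like spent1, may be absent
- spent3: another spent reel like spent1, may be absent
- case: carry case, fixed, 112 mm (x) by 304 mm (y); origin at centre of underside. Three wells in a row along y, 100 mm apart, each 104 by 96 mm inside, floor at 4 mm, under one steel guard plate (underside at 38, top at 42 mm) with an oblong opening over each well. A reel starts 0.9 rad or more off its opening, held in by the plate, its tube standing 34 mm clear above; it can rise 12 mm and turn freely
- opening1 (a point): centre, at the level of the guard plate's top, of a rectangular opening in the guard plate: 98 mm long along the case's x, 46 mm wide along its y
- opening2 (a point): centre of another such opening
- opening3 (a point): centre of another such opening
- stand: ribbon stand, fixed on the bench: wooden base 135 mm (x, from -45 to 90) by 290 mm (y), 15 mm thick, origin at bench level below the middle spindle, with three upright round aluminium spindles in a row along its y, 98 mm apart, and at its back (+x) two posts 120 mm high, 248 mm apart, that carry the hinged keeper bar
- spindle1 (a point): tip of a spindle, 100 mm above the bench; the spindle is 14 mm thick, tapered to 8 mm over its last 7 mm, and stands 85 mm out of the base. A mounted reel rests on the base, its underside 15 mm above the bench
- spindle2 (a point): tip of another such spindle
- spindle3 (a point): tip of another such spindle
- keeper (a joint): angle of the keeper bar, a light steel wire bail 230 mm wide with arms of 70 mm: 0 = down, level over the spindles, 12 mm above their tips; it swings up and back about its hinge; past upright (1.57) it drops by itself to its stop at 2.0 and rests there; let go before upright it falls shut
- keeper_grip (a point): middle of the keeper's cross bar, where it wears a black rubber sleeve 12 mm thick and 50 mm long along the stand's y; 70 mm from the hinge axis. The round sleeve turns within the fingers
- keeper_hinge (a point): point on the keeper's hinge axis, which runs along the stand's y, 70 mm behind (+x of) the middle spindle, 112 mm above the bench; the cross bar is at -x of it when down
- tub: open grey plastic returns tub, loose, 220 mm (x) by 140 mm (y), 55 mm high, walls and floor 4 mm; origin at the centre of its underside
- bottle1: small bottle of food colour on the far side of the tub, 34 mm thick, 75 mm tall; leave it alone
- bottle2: another such bottle; leave it alone
- jar: glass jar standing by on the far side of the tub, 54 mm thick, 55 mm tall; leave it alone
Things that resemble listed ones, but are neither listed nor needed, are in the scene too. What is shaped like the reel3 but yellow is not meant.

How it is judged:
On the way, in this order (a step that is already met when the one before it is completed fails the run):
1. the keeper bar is swung up and back to rest open (value of joint keeper above 1.7 rad), for 0.2 s.
2. with the keeper open, every spent reel is in the tub and every full reel fully down on a spindle ((horizontal distance between reel1 and spindle1 below 0.01 m or horizontal distance between reel1 and spindle2 below 0.01 m or horizontal distance between reel1 and spindle3 below 0.01 m) and z of reel1 in the frame of stand between 0.01 and 0.019 m and angle between each of reel1, reel2, reel3's own z axis and vertical below 0.12 rad and (horizontal distance between reel2 and spindle1 below 0.01 m or horizontal distance between reel2 and spindle2 below 0.01 m or horizontal distance between reel2 and spindle3 below 0.01 m) and z of reel2 in the frame of stand between 0.01 and 0.019 m and (horizontal distance between reel3 and spindle1 below 0.01 m or horizontal distance between reel3 and spindle2 below 0.01 m or horizontal distance between reel3 and spindle3 below 0.01 m) and z of reel3 in the frame of stand between 0.01 and 0.019 m and x of spent1 in the frame of tub between -0.108 and 0.108 m and y of spent1 in the frame of tub between -0.068 and 0.068 m and z of spent1 in the frame of tub between 0 and 0.055 m and x of spent2 in the frame of tub between -0.108 and 0.108 m and y of spent2 in the frame of tub between -0.068 and 0.068 m and z of spent2 in the frame of tub between 0 and 0.055 m and x of spent3 in the frame of tub between -0.108 and 0.108 m and y of spent3 in the frame of tub between -0.068 and 0.068 m and z of spent3 in the frame of tub between 0 and 0.055 m and value of joint keeper above 1 rad), for 0.2 s.
At the end, for the whole second after the job is handed in: every full reel sits on a spindle (within 10 mm of its axis, underside within 4 mm of the base, upright within 0.12 rad), every spent reel lies in the returns tub (its origin inside the tub's walls and below the rim), all at rest, and the keeper bar is down (below 0.15 rad) ((horizontal distance between reel1 and spindle1 below 0.01 m or horizontal distance between reel1 and spindle2 below 0.01 m or horizontal distance between reel1 and spindle3 below 0.01 m) and z of reel1 in the frame of stand between 0.01 and 0.019 m and angle between each of reel1, reel2, reel3's own z axis and vertical below 0.12 rad and (horizontal distance between reel2 and spindle1 below 0.01 m or horizontal distance between reel2 and spindle2 below 0.01 m or horizontal distance between reel2 and spindle3 below 0.01 m) and z of reel2 in the frame of stand between 0.01 and 0.019 m and (horizontal distance between reel3 and spindle1 below 0.01 m or horizontal distance between reel3 and spindle2 below 0.01 m or horizontal distance between reel3 and spindle3 below 0.01 m) and z of reel3 in the frame of stand between 0.01 and 0.019 m and x of spent1 in the frame of tub between -0.108 and 0.108 m and y of spent1 in the frame of tub between -0.068 and 0.068 m and z of spent1 in the frame of tub between 0 and 0.055 m and x of spent2 in the frame of tub between -0.108 and 0.108 m and y of spent2 in the frame of tub between -0.068 and 0.068 m and z of spent2 in the frame of tub between 0 and 0.055 m and x of spent3 in the frame of tub between -0.108 and 0.108 m and y of spent3 in the frame of tub between -0.068 and 0.068 m and z of spent3 in the frame of tub between 0 and 0.055 m and linear speed of each of reel1, reel2, reel3, spent1, spent2, spent3 below 0.02 m/s and value of joint keeper below 0.15 rad); the robot touches nothing.
It fails at once if a full reel is forced through the guard plate crosswise (more than 0.5 rad off the opening's length) ((x of reel1 in the frame of case between -0.05 and 0.05 m and y of reel1 in the frame of case between -0.15 and 0.15 m and z of reel1 in the frame of case between 0.023 and 0.036 m and angle between the x axis of reel1 and the x axis of case, either way round above 0.5 rad and angle between reel1's own z axis and vertical below 0.35 rad) or (x of reel2 in the frame of case between -0.05 and 0.05 m and y of reel2 in the frame of case between -0.15 and 0.15 m and z of reel2 in the frame of case between 0.023 and 0.036 m and angle between the x axis of reel2 and the x axis of case, either way round above 0.5 rad and angle between reel2's own z axis and vertical below 0.35 rad) or (x of reel3 in the frame of case between -0.05 and 0.05 m and y of reel3 in the frame of case between -0.15 and 0.15 m and z of reel3 in the frame of case between 0.023 and 0.036 m and angle between the x axis of reel3 and the x axis of case, either way round above 0.5 rad and angle between reel3's own z axis and vertical below 0.35 rad)).
It fails at once if a colour bottle or the jar is moved more than 30 mm or knocked over (distance of any of bottle1, bottle2, jar from where it was at the start of the episode above 0.03 m or angle between any of bottle1, bottle2, jar's own z axis and vertical above 0.5 rad).
Of reel1, reel2, reel3 only 2 to 3 are there at a start; the rules pass over those that are not, and their reading is None.
Of spent1, spent2, spent3 only 1 to 2 are there at a start; the rules pass over those that are not, and their reading is None.
At some moment in a run one of tub may be knocked a few centimetres aside while the robot is not near it.
Once in a run the grip may slacken for a moment while it holds something.
It also fails if it takes over 210 s, if anything falls off the work surface, if the arm or the gripper's body presses on something with over 40 N, if the wrist force passes 120 N, or if a joint passes its speed limit or range.

## Robot

A 6-joint arm with a two-finger parallel gripper is mounted at the origin on the work surface. World frame = base frame: x ahead of the robot, y to its left, z up, the work surface at z = 0. Lengths are in m, angles in rad, forces in N, time in s.
With the tool pointing down it reaches from about 0.325 to 0.925 m from the base axis. Payload 3.1 kg.
Tool frame: the origin (TCP) lies at the very end of the fingers, on their centre line; the grasp point (between the pads) lies 19 mm behind it (hold_point_z is the distance from the TCP to the grasp point, in m); z points along the fingers, y is the direction in which the jaws open and shut (so a half turn about z gives the same grasp; the last joint's range is limited). The gripper opens to 85 mm and grips with 20 to 120 N. Pads are 22 mm wide; open, the fingers measure 114 mm over their backs; the gripper's body (76 mm by 85 mm) begins 54 mm behind the grasp point. The pads swing forward as they close: fully open they stand 13 mm farther back than shut.
Start: joints at [-1.275, 0.217, 1.613, -0, 1.311, -0.112], TCP at [0.248, -0.574, 0.231] pointing down, gripper open.
Joint ranges: [-2.75, 2.75], [-0.78, 2.1], [0.31, 2.55], [-1.13, 4.27], [0.13, 2.63], [-2.58, 2.58]. Speed limits (rad/s): [2.79, 2.79, 3.14, 3.14, 3.14, 3.14].

## Interface

Orientations are given as a 3x3 rotation matrix whose columns are the frame's x, y, z axes.
In Python, from station import * gives the robot as it stands.
- The arm moves only by the shell command python3 -m pendant 'ROWS' [FORCE]. ROWS is text: rows parted by semicolons, each of 7 numbers parted by spaces: the shift along the tool's x, y, z in m, then the turn, a rotation vector about the tool's x, y, z in degrees, then the closure, from 0 (fully open) to 1 (shut). In form: tx ty tz rx ry rz claw; .... A call has exactly 10 rows; each row is the pose to reach, as a shift and turn from the pose commanded when the call began, along the tool's axes at that moment; what a row does not reach only later rows make up. A row lasts 1/12 s, in which the tool goes at most 41.7 mm and 7.16 degrees, less where a joint would pass 70% of its speed; a pose out of reach is approached as far as the arm can. A call with a gripper value outside its range is refused whole. The fingers move at their own pace and stop on an object; FORCE is the grip in N (left out, the last holds). Time passes only in rows, so rows that repeat a pose let the fingers close, or fill a call up. It gives the time, the measured TCP pose, the force and the opening at its end, in the units of the state.
- sense(): the state, without advancing time (a new reading comes with each control period).
- read_camera(name): name is "scene" or "top" or "wrist"; returns the picture (400x640x3 uint8, red, green, blue); there is no depth.
- camera_info(name): a dict with "fx", "fy", "cx", "cy" (pixels), "extrinsics" (4x4, takes a point from camera to world coordinates). Camera axes: x right, y down, z forward; pixel columns grow to the right and rows downward; lengths in m; the calibration is good to about 2 mm. The wrist camera is an equidistant fisheye: a pixel r from the principal point sees the ray r / f radians off the axis. A picture is of the moment at which its call begins: read the wrist's pose just before it. camera_info takes no time and is no camera call; for the wrist camera it gives the pose at the moment of the call.
- sign_off(): hands the job in, once; it reports no verdict.
The state is a dict: "t": time; "q": joint angles; "joint_vel": joint speeds; "joint_torque": joint torques, N m; "tool_pos": TCP position; "tcp_rot": TCP orientation; "force": force on the tool from outside, world axes, zero at the start; "ft_torque": the same for the moment, N m; "opening": finger opening in m.
Only numpy, scipy, OpenCV 4.12 (cv2) and the standard library are available. Lean on these libraries where they do the work, as an engineer would, in place of code of your own. Each camera call takes 0.05 s, during which the arm holds its last target.

## Working session

There is one attempt and no reset: what is moved stays moved. The work goes in short steps, Python scripts to look and compute and a shell command to move; the robot and the scene stay as the last step left them, time stands still between calls to the robot, and variables do not carry over. Pictures are saved under pics/ and viewed, and the job is handed in when it is done.

```bash
mkdir -p pics; ls
python3 - <<'E'
from station import *
import cv2
s=sense();print(s)
for n in ["scene","top","wrist"]:
    i=camera_info(n);print(n,i)
    cv2.imwrite(f"pics/a_{n}.png",read_camera(n)[:,:,::-1])
E
```

```text
pics
{'t': 0.0, 'q': array([-1.27517905e+00,  2.17791502e-01,  1.61488847e+00,  2.53698115e-06,
        1.31127721e+00, -1.12179103e-01]), 'joint_vel': array([-0.00066246,  0.00188714, -0.00038338,  0.00070609, -0.00126582,
        0.000642  ]), 'joint_torque': array([-1.66722480e-04, -3.96846414e+01, -3.03851688e+01, -1.80581856e-04,
        9.63703555e-03, -4.62392620e-06]), 'tool_pos': array([ 0.24766889, -0.57297446,  0.22996893]), 'tcp_rot': array([[ 9.17997329e-01,  3.96585972e-01, -6.86512614e-04],
       [ 3.96586476e-01, -9.17994579e-01,  2.26267294e-03],
       [ 2.67129489e-04, -2.34938933e-03, -9.99997205e-01]]), 'force': array([ 0.2050818 , -0.67267258,  0.31922202]), 'ft_torque': array([ 0.03846524,  0.02000116, -0.04770897]), 'opening': 0.08543117969192711}
scene {'fx': 368.8899590409916, 'fy': 368.8899590409916, 'cx': 316.19055368280345, 'cy': 201.0229280932494, 'extrinsics': array([[ 0.77995353,  0.33426356, -0.52909391,  1.05384709],
       [ 0.62570307, -0.43400634,  0.64817758, -0.59403594],
       [-0.01296796, -0.83660407, -0.54765451,  0.61719712],
       [ 0.        ,  0.        ,  0.        ,  1.        ]])}
top {'fx': 508.8528425529316, 'fy': 508.8528425529316, 'cx': 319.61504599146537, 'cy': 199.3503025731781, 'extrinsics': array([[-0.00941462, -0.98708925,  0.15989429,  0.36584688],
       [-0.9998618 ,  0.00710151, -0.01503177,  0.00647868],
       [ 0.01370221, -0.16001371, -0.98701969,  1.32819195],
       [ 0.        ,  0.        ,  0.        ,  1.        ]])}
wrist {'fx': 309.70691628693146, 'fy': 309.70691628693146, 'cx': 316.36346592513416, 'cy': 199.64181123059132, 'extrinsics': array([[ 0.39721307, -0.86737829, -0.2997944 ,  0.32451348],
       [-0.91772184, -0.3764514 , -0.12677132, -0.54056308],
       [-0.00289933,  0.32548309, -0.94554342,  0.37258681],
       [ 0.        ,  0.        ,  0.        ,  1.        ]])}
```

View pics/a_scene.png

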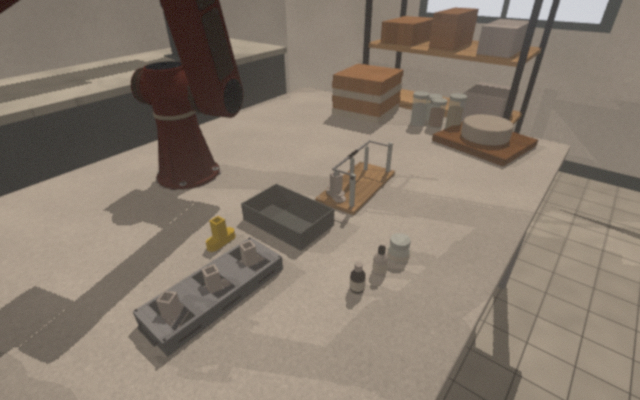

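View pics/a_top.png

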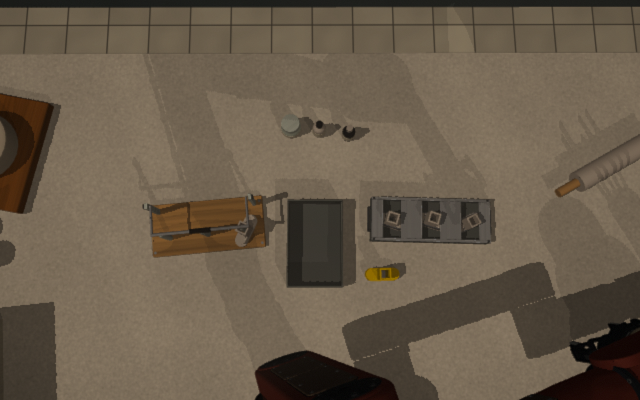

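View pics/a_wrist.png

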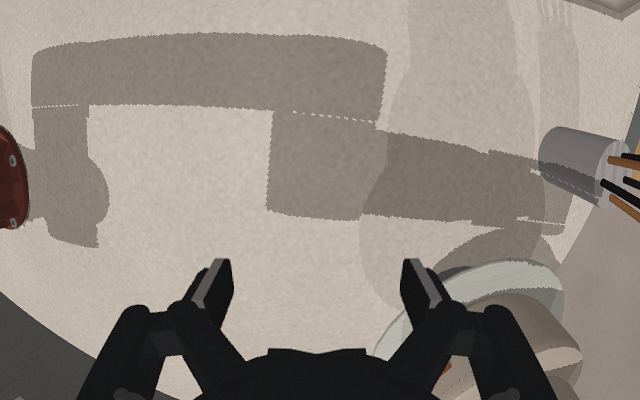

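Run:
```python
import cv2,numpy as np
a=cv2.imread("pics/a_top.png")
c=cv2.resize(a[185:265,140:275],None,fx=5.8,fy=5.8,interpolation=cv2.INTER_CUBIC);cv2.imwrite("pics/b1.png",cv2.convertScaleAbs(c,alpha=1.6))
c=cv2.resize(a[185:295,360:500],None,fx=5.4,fy=5.4,interpolation=cv2.INTER_CUBIC);cv2.imwrite("pics/b2.png",cv2.convertScaleAbs(c,alpha=1.6))
b=cv2.imread("pics/a_scene.png")
c=cv2.resize(b[130:260,200:410],None,fx=3.8,fy=3.8,interpolation=cv2.INTER_CUBIC);cv2.imwrite("pics/b3.png",c)
```

```text
(no output)
```

View pics/b1.png

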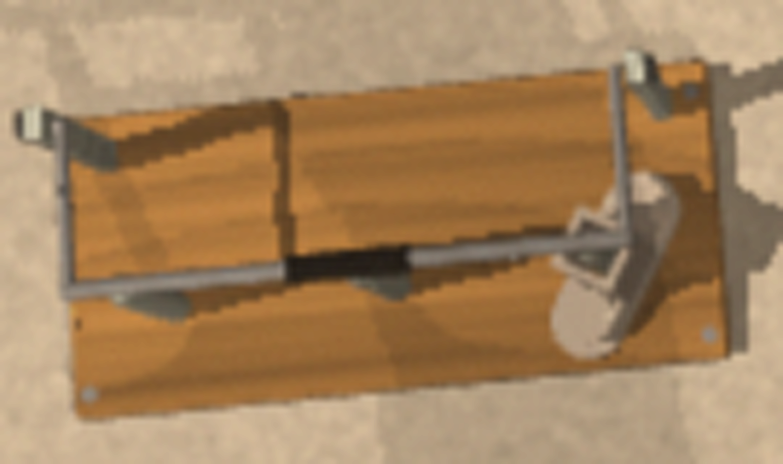

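View pics/b2.png

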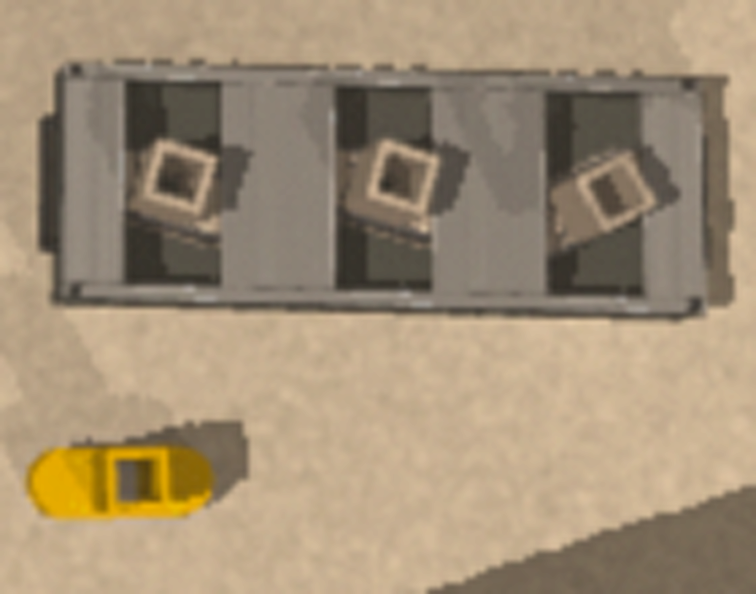

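View pics/b3.png

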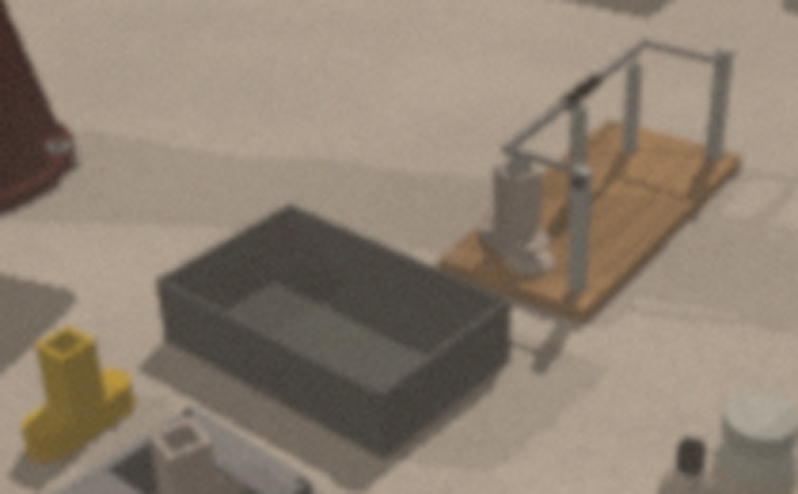

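```bash
cat > h.py <<'E'
from station import *
import numpy as np, cv2
def ray(n,u,v,info=None):
    i=info or camera_info(n);E=i["extrinsics"]
    x=(u-i["cx"])/i["fx"];y=(v-i["cy"])/i["fy"]
    if n=="wrist":
        r=np.hypot(x,y);d=np.array([x/r*np.sin(r),y/r*np.sin(r),np.cos(r)]) if r>1e-9 else np.array([0,0,1.])
    else: d=np.array([x,y,1.])
    return E[:3,3],E[:3,:3]@d
def onz(n,u,v,z,info=None):
    o,d=ray(n,u,v,info);t=(z-o[2])/d[2];return o+t*d
def proj(n,P,info=None):
    i=info or camera_info(n);E=i["extrinsics"];c=E[:3,:3].T@(np.array(P)-E[:3,3])
    if n=="wrist":
        r=np.hypot(c[0],c[1]);th=np.arctan2(r,c[2]);k=th/r
        return np.array([i["cx"]+i["fx"]*k*c[0],i["cy"]+i["fy"]*k*c[1]])
    return np.array([i["cx"]+i["fx"]*c[0]/c[2],i["cy"]+i["fy"]*c[1]/c[2]])
E
python3 - <<'E'
from h import *
np.set_printoptions(precision=4,suppress=True)
def c1(u,v):return ((u+.5)/5.8-.5+140,(v+.5)/5.8-.5+185)
def c2(u,v):return ((u+.5)/5.4-.5+360,(v+.5)/5.4-.5+185)
print("stand corners z15")
for p in [(705,62),(728,355),(80,415),(70,122)]: print(onz("top",*c1(*p),0.015)[:2])
print("posts tops .12")
for p in [(38,122),(640,65)]: print(onz("top",*c1(*p),0.12)[:2])
print("bar corners .112, grip")
for p in [(68,290),(625,240),(348,262)]: print(onz("top",*c1(*p),0.112)[:2])
print("spent tube top .087")
for p in [(588,210),(640,228),(603,278),(550,258)]: print(onz("top",*c1(*p),0.087)[:2])
print("case openings 42")
for q in [[(124,80),(222,80),(220,286),(124,286)],[(336,86),(432,90),(432,292),(336,290)],[(547,92),(642,95),(642,295),(547,294)]]:
    P=np.array([onz("top",*c2(*p),0.042)[:2] for p in q]);print(P.tolist(),P.mean(0))
print("tubes top 76")
for q in [[(161,138),(218,155),(200,214),(143,200)],[(384,138),(440,156),(421,214),(366,196)],[(627,150),(660,196),(612,232),(577,184)]]:
    P=np.array([onz("top",*c2(*p),0.076)[:2] for p in q]);e=P[1]-P[0];print(P.mean(0),np.linalg.norm(e),np.degrees(np.arctan2(e[1],e[0])), np.degrees(np.arctan2(*(P[2]-P[1])[::-1])))
E
```

```text
stand corners z15
[0.5905 0.1392]
[0.4585 0.1279]
[0.4346 0.4129]
[0.5652 0.4229]
posts tops .12
[0.5494 0.4028]
[0.5714 0.1555]
bar corners .112, grip
[0.4807 0.39  ]
[0.4995 0.1618]
[0.4913 0.2756]
spent tube top .087
[0.5151 0.1807]
[0.5073 0.1587]
[0.4863 0.174 ]
[0.4949 0.1964]
case openings 42
[[0.5728961393380244, -0.17457615439536886], [0.5725603702027843, -0.2212368233396431], [0.4746002853352579, -0.21686835869752982], [0.4749722657661843, -0.17171182878688668]] [ 0.5238 -0.1961]
[[0.5692806697357286, -0.2754535154927002], [0.5670242472845493, -0.3211523478031343], [0.470956778612355, -0.3166094415436439], [0.47227040652354846, -0.27141207981349497]] [ 0.5199 -0.2962]
[[0.5656634648647885, -0.37599840442851434], [0.5638894253387068, -0.42130576550375304], [0.4687264218202071, -0.41563191129574034], [0.4695679805307756, -0.3708054630961842]] [ 0.517  -0.3959]
tubes top 76
[ 0.5222 -0.1945] 0.027291405334344238 -107.2691667510088 161.28504812278038
[ 0.5217 -0.2971] 0.02693234532042275 -108.55834739312792 159.4584882432921
[ 0.5142 -0.3967] 0.025645679827473965 -146.8877126764176 125.40307946587208
```

```bash
cat >> h.py <<'E'
def go(x,y,z,A):
    """print tool-axis shift and turn (deg) from the measured pose to tool-down target"""
    s=sense();R=s["tcp_rot"];A0=np.degrees(np.arctan2(R[1,0],R[0,0]))
    d=R.T@(np.array([x,y,z])-s["tool_pos"]);dA=(A-A0+180)%360-180
    t=np.radians(A);Rt=np.array([[np.cos(t),np.sin(t),0],[np.sin(t),-np.cos(t),0],[0,0,-1.]])
    rv=np.degrees(cv2.Rodrigues(R.T@Rt)[0].ravel())
    print("t%.1f pos"%s["t"],s["tool_pos"].round(4),"A %.1f"%A0,"shift",d.round(4),"rotvec",rv.round(1),"open %.4f"%s["opening"],"F",s["force"].round(1))
E
python3 -m pendant '0.02 -0.025 0 0 0 -3 0;0.05 -0.06 0 0 0 -6 0;0.08 -0.095 0 0 0 -10 0;0.105 -0.13 0 0 0 -14 0;0.13 -0.16 0 0 0 -18 0;0.16 -0.19 0 0 0 -22 0;0.185 -0.225 0 0 0 -26 0;0.21 -0.255 0 0 0 -30 0;0.235 -0.285 0 0 0 -33 0;0.26 -0.31 0 0 0 -36 0'; python3 -c "
from h import *
go(.49,.2745,.24,95)"
```

```text
t: 0.98
tool_pos: [0.3632, -0.1837, 0.231]
tcp_rot: [[0.508, 0.861, -0.0], [0.861, -0.508, 0.0], [0.0, -0.0, -1.0]]
force: [1.5, -0.4, 0.3]
opening: 0.0856
t1.0 pos [ 0.3632 -0.1837  0.231 ] A 59.5 shift [ 0.4592 -0.1235 -0.0089] rotvec [ -0.   -0.  -35.5] open 0.0856 F [ 1.5 -0.4  0.3]
```

Run:
```python
from h import *
a=cv2.imread("pics/a_top.png")
c=cv2.resize(a[190:300,275:360],None,fx=5.4,fy=5.4,interpolation=cv2.INTER_CUBIC);cv2.imwrite("pics/b4.png",cv2.convertScaleAbs(c,alpha=1.8))
```

```text
(no output)
```

View pics/b4.png

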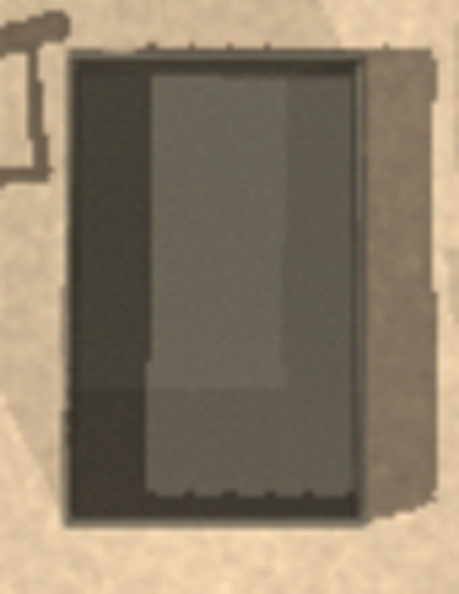

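```bash
python3 -m pendant '0.03 -0.01 0 0 0 -3 0;0.07 -0.02 0 0 0 -6 0;0.11 -0.03 0 0 0 -10 0;0.15 -0.04 0 0 0 -14 0;0.19 -0.05 0 0 0 -18 0;0.23 -0.06 0 0 0 -22 0;0.27 -0.07 0 0 0 -26 0;0.305 -0.08 0 0 0 -30 0;0.34 -0.09 0 0 0 -33 0;0.37 -0.1 0 0 0 -35.5 0'; python3 -c "
from h import *
cv2.imwrite('pics/c1.png',read_camera('wrist')[:,:,::-1])
go(.49,.2745,.24,95)
q=[(70,52),(366,55),(363,522),(66,522)]
P=np.array([onz('top',(u+.5)/5.4-.5+275,(v+.5)/5.4-.5+190,.055)[:2] for u,v in q]);print(P,P.mean(0))"
```

```text
t: 1.82
tool_pos: [0.4662, 0.1857, 0.2311]
tcp_rot: [[-0.089, 0.996, 0.0], [0.996, 0.089, 0.0], [0.0, 0.0, -1.0]]
force: [-0.2, -0.6, 0.0]
opening: 0.0856
t1.9 pos [0.4669 0.1902 0.2313] A 95.3 shift [ 0.0819  0.0307 -0.0082] rotvec [ 0.1 -0.3  0.3] open 0.0856 F [0.4 2.7 1.1]
[[ 0.57301312  0.068294  ]
 [ 0.57058673 -0.0706175 ]
 [ 0.3544114  -0.06566136]
 [ 0.35570423  0.06997496]] [0.46342887 0.00049752]
```

View pics/c1.png

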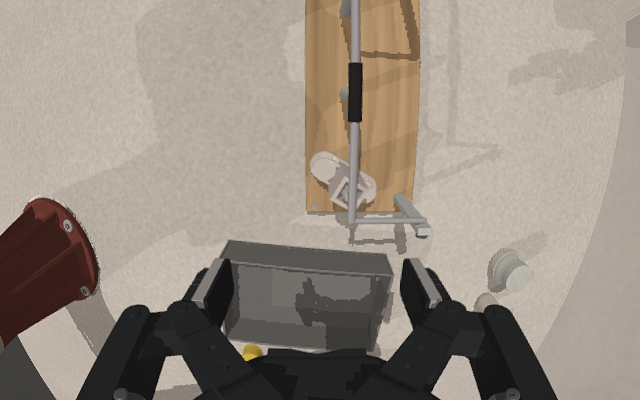

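Run:
```python
from h import *
i=camera_info('wrist');im=read_camera('wrist')[:,:,::-1];cv2.imwrite('pics/c2.png',im)
g=im.astype(int).max(2);m=(g<45).astype(np.uint8);m[:,:300]=0;m[:,420:]=0;m[180:]=0
n,l,st,ce=cv2.connectedComponentsWithStats(m)
for k in range(1,n):
    if st[k,4]>100: print(st[k],ce[k],onz('wrist',*ce[k],.112,i))
go(.49,.2745,.102,95)
```

```text
[347  69  14  59 739] [353.202977    98.02841678] [0.48967196 0.27643843 0.112     ]
t1.9 pos [0.4663 0.1871 0.2312] A 95.2 shift [0.0847 0.0314 0.1293] rotvec [ 0.  -0.1  0.2] open 0.0853 F [ 0.4 -0.  -0.9]
```

```bash
python3 -m pendant '0.03 0.01 0 0 0 0 0;0.06 0.02 0 0 0 0 0;0.086 0.032 0.01 0 0 0 0;0.086 0.032 0.04 0 0 0 0.3;0.086 0.032 0.07 0 0 0 0.4;0.086 0.032 0.1 0 0 0 0.4;0.086 0.032 0.12 0 0 0 0.5;0.086 0.032 0.128 0 0 0 0.5;0.086 0.032 0.128 0 0 0 0.5;0.086 0.032 0.128 0 0 0 0.5' 40; python3 -c "
from h import *
cv2.imwrite('pics/c3.png',read_camera('wrist')[:,:,::-1])
go(.4902,.276,.102,95)"
```

```text
t: 2.75
tool_pos: [0.491, 0.2712, 0.1037]
tcp_rot: [[-0.084, 0.996, 0.0], [0.996, 0.084, -0.0], [-0.0, 0.0, -1.0]]
force: [-0.6, -0.7, 0.2]
opening: 0.0427
t2.8 pos [0.4919 0.2717 0.1048] A 94.8 shift [ 0.0044 -0.0014  0.0028] rotvec [ 0.1 -0.  -0.2] open 0.0427 F [ 0.1 -0.6  0.4]
```

View pics/c3.png

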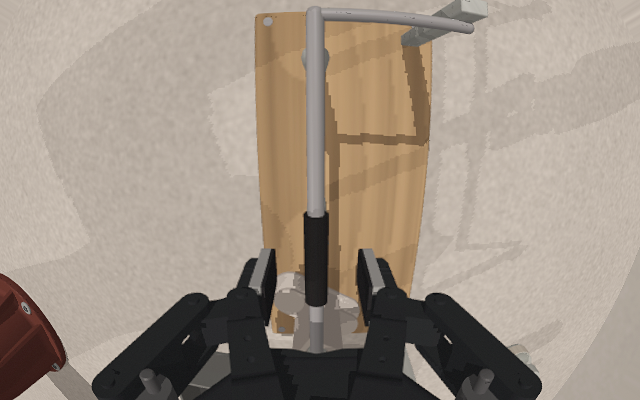

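```bash
python3 -m pendant '0.004 -0.001 0.002 0 0 0 0.7;0.004 -0.001 0.002 0 0 0 0.85;0.004 -0.001 0.002 0 0 0 1;0.004 -0.001 0.002 0 0 0 1;0.004 -0.001 0.002 0 0 0 1;0.004 -0.001 0.002 0 0 0 1;0.004 -0.001 0.002 0 0 0 1;0.004 -0.001 0.002 0 0 0 1;0.004 -0.001 0.002 0 0 0 1;0.004 -0.001 0.002 0 0 0 1' 40; python3 -c "
from h import *
go(.4902,.276,.102,95)
for a in np.radians([10,20,30,45,60,75,90,105]): print(round(70-70*np.cos(a)),round(70*np.sin(a)))"
```

```text
t: 3.63
tool_pos: [0.4904, 0.2762, 0.1029]
tcp_rot: [[-0.085, 0.996, 0.002], [0.996, 0.085, 0.001], [0.001, 0.002, -1.0]]
force: [-1.3, 0.1, 6.5]
opening: 0.0104
t3.6 pos [0.4904 0.2762 0.1029] A 94.9 shift [-0.0002 -0.0002  0.0009] rotvec [ 0.1 -0.1 -0.1] open 0.0104 F [-1.3  0.1  6.5]
1 12
4 24
9 35
21 49
35 61
52 68
70 70
88 68
```

```bash
python3 -m pendant '0 0.001 -0.006 0 0 0 1;0 0.001 -0.012 0 0 0 1;0 0.003 -0.018 0 0 0 1;0 0.004 -0.024 0 0 0 1;0 0.006 -0.03 0 0 0 1;0 0.009 -0.035 0 0 0 1;0 0.013 -0.04 0 0 0 1;0 0.017 -0.045 0 0 0 1;0 0.021 -0.0495 0 0 0 1;0 0.021 -0.0495 0 0 0 1' 40; python3 -c "
from h import *
cv2.imwrite('pics/c4.png',read_camera('wrist')[:,:,::-1])
go(.4902,.276,.102,95)"
```

```text
t: 4.47
tool_pos: [0.506, 0.2775, 0.1508]
tcp_rot: [[-0.085, 0.996, -0.012], [0.996, 0.085, -0.001], [0.0, -0.012, -1.0]]
force: [-10.0, 3.5, 3.3]
opening: 0.0104
t4.5 pos [0.5057 0.2775 0.1504] A 94.9 shift [-0.0002 -0.015   0.0486] rotvec [-0.7 -0.  -0.1] open 0.0104 F [-9.4  3.3  2.5]
```

View pics/c4.png

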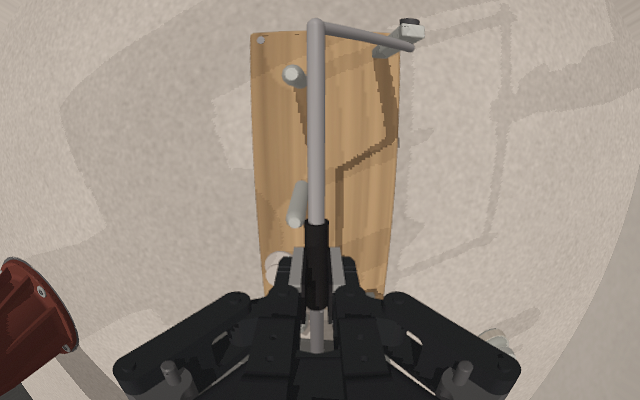

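```bash
python3 -m pendant '0 0.004 -0.0045 0 0 0 1;0 0.009 -0.0085 0 0 0 1;0 0.014 -0.012 0 0 0 1;0 0.019 -0.0145 0 0 0 1;0 0.025 -0.017 0 0 0 1;0 0.031 -0.019 0 0 0 1;0 0.037 -0.02 0 0 0 1;0 0.043 -0.0205 0 0 0 1;0 0.049 -0.0205 0 0 0 1;0 0.055 -0.0205 0 0 0 1' 40; python3 -c "
from h import *
go(.4902,.276,.102,95)"
```

```text
t: 5.35
tool_pos: [0.565, 0.2827, 0.1746]
tcp_rot: [[-0.085, 0.996, -0.001], [0.996, 0.085, 0.001], [0.001, -0.001, -1.0]]
force: [-4.1, 4.1, 1.7]
opening: 0.0105
t5.3 pos [0.565  0.2827 0.1746] A 94.9 shift [-0.0004 -0.075   0.0727] rotvec [-0.1 -0.1 -0.1] open 0.0105 F [-4.1  4.1  1.7]
```

```bash
python3 -m pendant '0 0.006 0 0 0 0 1;0 0.011 0.001 0 0 0 1;0 0.016 0.002 0 0 0 1;0 0.02 0.003 0 0 0 1;0 0.02 0.003 0 0 0 1;0 0.02 0.003 0 0 0 1;0 0.02 0.003 0 0 0 0.9;0 0.02 0.003 0 0 0 0.7;0 0.02 0.003 0 0 0 0.5;0 0.02 0.003 0 0 0 0.3' 40; python3 -c "
from h import *
cv2.imwrite('pics/c5.png',read_camera('wrist')[:,:,::-1])
go(.4902,.276,.102,95)"
```

```text
t: 6.18
tool_pos: [0.585, 0.2824, 0.1675]
tcp_rot: [[-0.085, 0.996, -0.0], [0.996, 0.085, -0.002], [-0.002, -0.0, -1.0]]
force: [-0.3, -0.5, -1.4]
opening: 0.0458
t6.2 pos [0.585  0.2826 0.1676] A 94.8 shift [ 0.0016 -0.095   0.0656] rotvec [-0.   0.1 -0.2] open 0.0530 F [ 0.2 -0.9 -0.1]
```

View pics/c5.png

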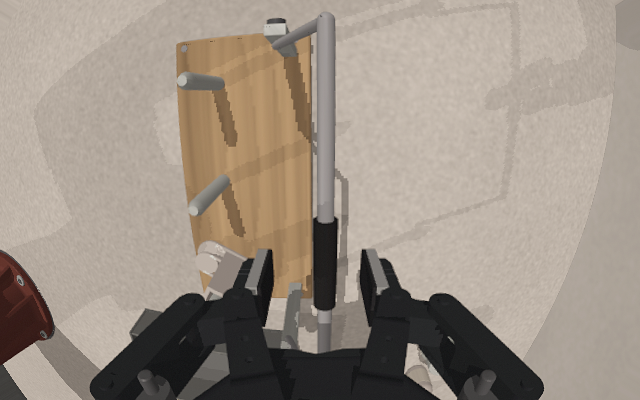

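```bash
python3 -m pendant '0 0 -0.02 0 0 0 0.2;0 0 -0.05 0 0 0 0;0 0 -0.075 0 0 0 0;-0.03 -0.02 -0.08 0 0 0 0;-0.06 -0.04 -0.08 0 0 0 0;-0.1 -0.055 -0.08 0 0 0 0;-0.13 -0.07 -0.08 0 0 0 0;-0.15 -0.08 -0.08 0 0 0 0;-0.15 -0.08 -0.08 0 0 0 0;-0.15 -0.08 -0.08 0 0 0 0' 40; python3 -c "
from h import *
print(camera_info('wrist')['extrinsics'].tolist())
cv2.imwrite('pics/c6.png',read_camera('wrist')[:,:,::-1])
go(.498,.177,.102,63)"
```

```text
t: 7.07
tool_pos: [0.5178, 0.1261, 0.2483]
tcp_rot: [[-0.082, 0.997, 0.0], [0.997, 0.082, -0.0], [-0.0, 0.0, -1.0]]
force: [-0.4, 0.2, 0.2]
opening: 0.085
[[0.9965615160562791, 0.07853560578539903, 0.026406501841958002, 0.5107160287279804], [0.08285434559623332, -0.9424604280236234, -0.3238880964551595, 0.20923227120483975], [-0.0005496648332073588, 0.32496230586553754, -0.9457268091976258, 0.39071754085759164], [0.0, 0.0, 0.0, 1.0]]
t7.1 pos [0.5182 0.1271 0.2484] A 94.8 shift [ 0.0514 -0.0161  0.1463] rotvec [ 0.  -0.  31.8] open 0.0857 F [-1.   0.5 -0.3]
```

View pics/c6.png

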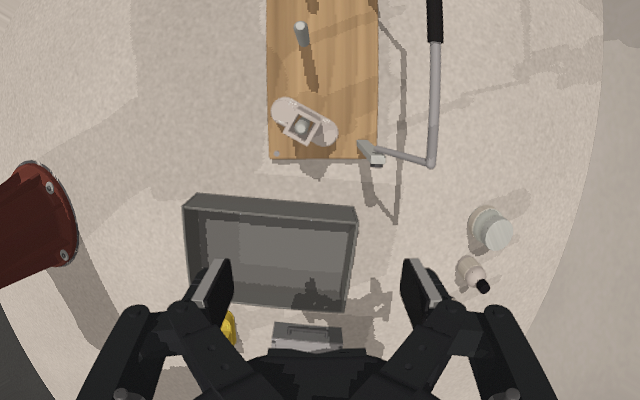

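Run:
```python
import cv2
a=cv2.imread("pics/c6.png")
cv2.imwrite("pics/c6b.png",cv2.resize(a[80:165,255:355],None,fx=7,fy=7,interpolation=cv2.INTER_CUBIC))
```

```text
(no output)
```

View pics/c6b.png

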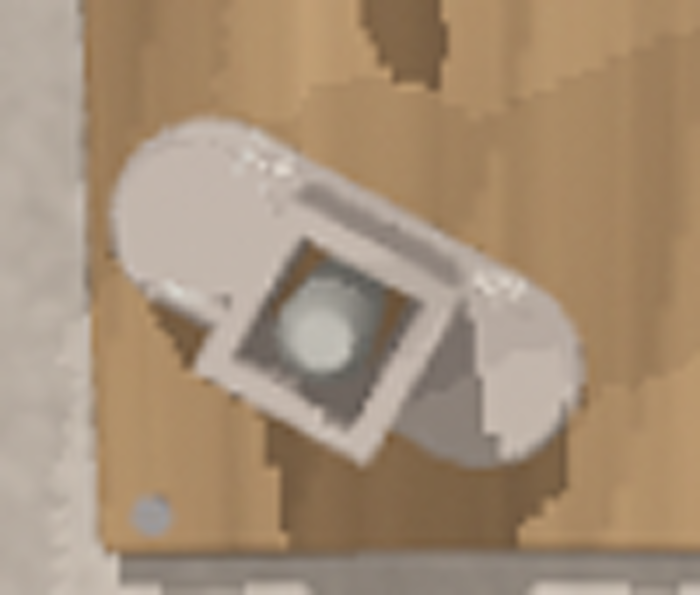

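Run:
```python
from h import *
i=camera_info('wrist')
f=lambda u,v,z:onz('wrist',(u+.5)/7-.5+255,(v+.5)/7-.5+80,z,i)[:2]
P=np.array([f(u,v,.087) for u,v in [(303,205),(462,295),(365,465),(195,370)]]);print(P,P.mean(0))
for a,b in [(0,1),(3,2),(1,2),(0,3)]:
    e=P[b]-P[a];print(np.linalg.norm(e),np.degrees(np.arctan2(e[1],e[0])))
print(f(315,340,.1)); print(onz('wrist',301,27,.1,i))
go(.498,.177,.06,63)
```

```text
[[0.4939608  0.19734125]
 [0.51698536 0.18648282]
 [0.50542967 0.16125708]
 [0.48051685 0.17301402]] [0.49922317 0.17952379]
0.025456547580854062 -25.24865058598416
0.027547676173434916 -25.263693999868917
0.02774656454054901 -114.612101100058
0.027794858565957665 -118.92635484000914
[0.49765911 0.17983551]
[0.49120436 0.27593845 0.1       ]
t7.1 pos [0.5182 0.1271 0.2484] A 94.8 shift [ 0.0514 -0.0161  0.1883] rotvec [ 0.  -0.  31.8] open 0.0857 F [-1.   0.5 -0.3]
```

```bash
python3 -m pendant '0.01 -0.003 0 0 0 5 0;0.025 -0.008 0 0 0 10 0;0.04 -0.012 0.01 0 0 15 0;0.053 -0.015 0.03 0 0 20 0;0.053 -0.015 0.06 0 0 25 0;0.053 -0.015 0.09 0 0 31 0;0.053 -0.015 0.11 0 0 31 0.2;0.053 -0.015 0.11 0 0 31 0.3;0.053 -0.015 0.11 0 0 31 0.3;0.053 -0.015 0.11 0 0 31 0.3'; python3 -c "
from h import *
cv2.imwrite('pics/c7.png',read_camera('wrist')[:,:,::-1])
go(.499,.1785,.056,64)"
```

```text
t: 7.95
tool_pos: [0.4999, 0.1799, 0.1396]
tcp_rot: [[0.439, 0.898, 0.002], [0.898, -0.439, 0.0], [0.001, 0.002, -1.0]]
force: [0.1, 0.4, 0.9]
opening: 0.0603
t8.0 pos [0.5005 0.1798 0.1404] A 63.9 shift [-0.002  -0.001   0.0843] rotvec [ 0.2 -0.1 -0.1] open 0.0600 F [0.2 0.6 0.9]
```

View pics/c7.png

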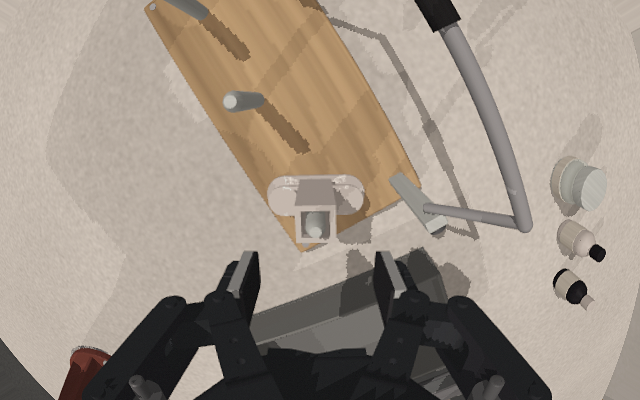

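```bash
python3 -m pendant '-0.001 -0.001 0.02 0 0 0 0.3;-0.001 -0.001 0.045 0 0 0 0.3;-0.001 -0.001 0.07 0 0 0 0.3;-0.001 -0.001 0.082 0 0 0 0.3;-0.001 -0.001 0.082 0 0 0 0.5;-0.001 -0.001 0.082 0 0 0 0.8;-0.001 -0.001 0.082 0 0 0 1;-0.001 -0.001 0.082 0 0 0 1;-0.001 -0.001 0.082 0 0 0 1;-0.001 -0.001 0.082 0 0 0 1' 60
python3 -m pendant '0 0 -0.01 0 0 0 1;0 0 -0.03 0 0 0 1;0 0 -0.055 0 0 0 1;0 0 -0.08 0 0 0 1;0 0 -0.105 0 0 0 1;0 0 -0.12 0 0 0 1;0 0 -0.13 0 0 0 1;0 0 -0.13 0 0 0 1;0 0 -0.13 0 0 0 1;0 0 -0.13 0 0 0 1' 60; python3 -c "
from h import *
cv2.imwrite('pics/c8.png',read_camera('wrist')[:,:,::-1]);a=read_camera('top')[:,:,::-1]
c=cv2.resize(a[180:300,140:380],None,fx=3.3,fy=3.3,interpolation=cv2.INTER_CUBIC);cv2.imwrite('pics/c8t.png',cv2.convertScaleAbs(c,alpha=1.6))
go(.463,.0,.19,90)"
```

```text
t: 8.83
tool_pos: [0.4991, 0.179, 0.0583]
tcp_rot: [[0.441, 0.898, 0.004], [0.898, -0.441, 0.001], [0.003, 0.003, -1.0]]
force: [0.5, -0.4, 3.7]
opening: 0.0272
t: 9.67
tool_pos: [0.496, 0.1783, 0.1848]
tcp_rot: [[0.44, 0.898, -0.003], [0.898, -0.44, -0.001], [-0.002, -0.002, -1.0]]
force: [0.0, 0.6, -1.4]
opening: 0.0272
t9.8 pos [0.4959 0.1782 0.1844] A 63.9 shift [-0.1745  0.0489 -0.0054] rotvec [ -0.2   0.1 -26.1] open 0.0272 F [-0.1 -0.8 -0.8]
```

View pics/c8.png

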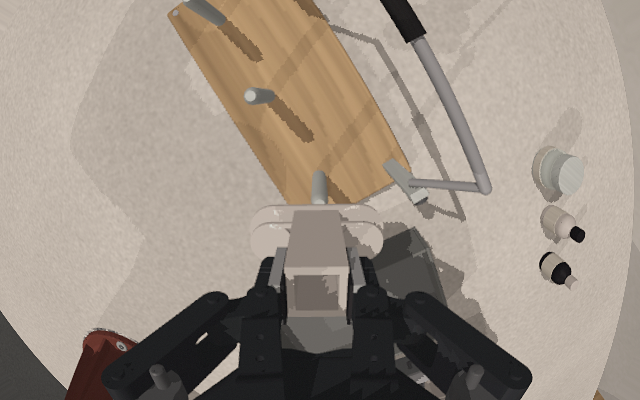

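View pics/c8t.png

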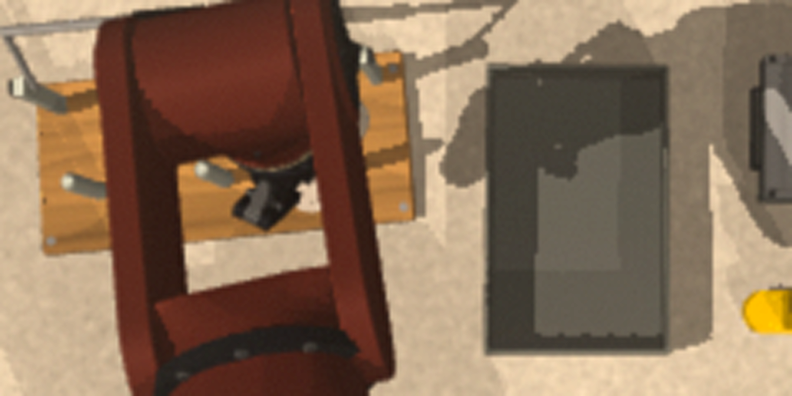

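```bash
python3 -m pendant '-0.02 0.005 0 0 0 -3 1;-0.05 0.012 0 0 0 -7 1;-0.08 0.02 0 0 0 -11 1;-0.11 0.03 0 0 0 -16 1;-0.14 0.04 0 0 0 -21 1;-0.165 0.047 0 0 0 -26 1;-0.1745 0.049 0 0 0 -26 1;-0.1745 0.049 0.02 0 0 -26 1;-0.1745 0.049 0.05 0 0 -26 1;-0.1745 0.049 0.075 0 0 -26 1'
python3 -c "
from h import *
go(.463,.0,.052,90)
cv2.imwrite('pics/c9.png',read_camera('wrist')[:,:,::-1])"
```

```text
t: 10.6
tool_pos: [0.4642, 0.0004, 0.11]
tcp_rot: [[0.005, 1.0, 0.0], [1.0, -0.005, 0.001], [0.001, 0.0, -1.0]]
force: [0.3, 0.1, -0.8]
opening: 0.0268
t10.6 pos [4.642e-01 4.000e-04 1.100e-01] A 89.7 shift [-0.0004 -0.0013  0.058 ] rotvec [ 0.  -0.  -0.3] open 0.0268 F [ 0.3  0.1 -0.8]
```

View pics/c9.png

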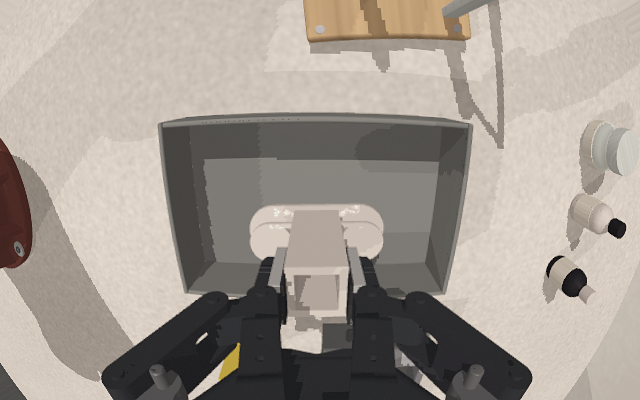

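```bash
python3 -m pendant '0 0 0.02 0 0 0 1;0 0 0.04 0 0 0 1;0 0 0.055 0 0 0 1;0 0 0.0565 0 0 0 1;0 0 0.0565 0 0 0 1;0 0 0.0565 0 0 0 0.7;0 0 0.0565 0 0 0 0.4;0 0 0.0565 0 0 0 0.3;0 0 0.0565 0 0 0 0.3;0 0 0.0565 0 0 0 0.3'
python3 -m pendant '0 0 -0.02 0 0 0 0.3;0 0 -0.05 0 0 0 0.3;0 0 -0.085 0 0 0 0.3;-0.02 0 -0.12 0 0 0 0.3;-0.05 0 -0.14 0 0 0 0;-0.08 0 -0.14 0 0 0 0;-0.12 0 -0.14 0 0 0 0;-0.16 0 -0.14 0 0 0 0;-0.18 0 -0.14 0 0 0 0;-0.2 0 -0.14 0 0 0 0'
python3 -c "
from h import *
go(.5238,-.26,.2,90)
cv2.imwrite('pics/c10.png',read_camera('wrist')[:,:,::-1])"
```

```text
t: 11.48
tool_pos: [0.4651, 0.0002, 0.0557]
tcp_rot: [[0.002, 1.0, 0.002], [1.0, -0.002, -0.0], [-0.0, 0.002, -1.0]]
force: [0.5, 0.1, 0.1]
opening: 0.0599
t: 12.32
tool_pos: [0.4638, -0.2019, 0.1954]
tcp_rot: [[0.004, 1.0, 0.001], [1.0, -0.004, -0.001], [-0.001, 0.001, -1.0]]
force: [1.6, 0.4, 0.1]
opening: 0.0852
t12.3 pos [ 0.4638 -0.2019  0.1954] A 89.7 shift [-0.0579  0.0603 -0.0045] rotvec [ 0.1  0.  -0.3] open 0.0852 F [1.6 0.4 0.1]
```

View pics/c10.png

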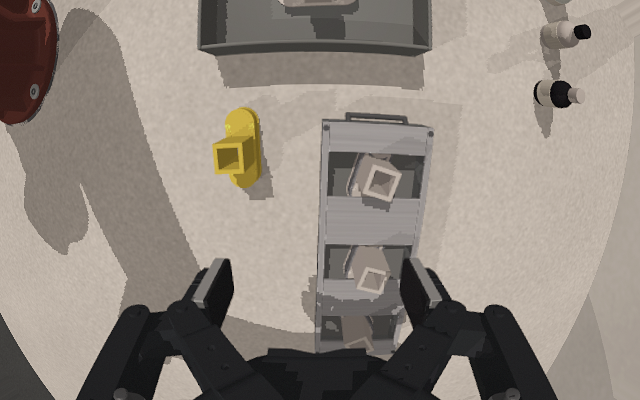

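Run:
```python
from h import *
i=camera_info('wrist');im=read_camera('wrist')[:,:,::-1].copy()
cv2.imwrite("pics/d1.png",cv2.resize(im[110:310,305:445],None,fx=3,fy=3,interpolation=cv2.INTER_CUBIC))
cv2.imwrite("pics/d1r.png",im)
import pickle;pickle.dump(i,open("d1.pkl","wb"))
```

```text
(no output)
```

View pics/d1.png

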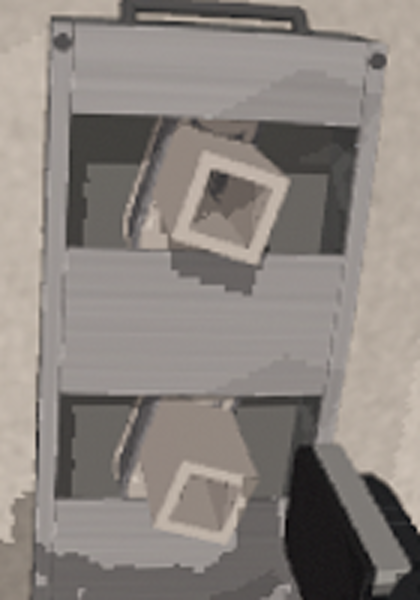

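Run:
```python
from h import *
import pickle;i=pickle.load(open("d1.pkl","rb"))
f=lambda u,v,z:onz('wrist',(u+.5)/3-.5+305,(v+.5)/3-.5+110,z,i)[:2]
for q in [[(207,150),(290,182),(262,267),(172,236)],[(185,460),(258,478),(235,543),(155,522)]]:
    P=np.array([f(u,v,.076) for u,v in q]);print(P.mean(0))
    for a,b in [(0,1),(3,2),(1,2),(0,3)]:
        e=P[b]-P[a];print(np.linalg.norm(e).round(4),np.degrees(np.arctan2(e[1],e[0])).round(1))
q=[(70,113),(358,127),(345,257),(68,249)]
P=np.array([f(u,v,.042) for u,v in q]);print(P,P.mean(0))
go(.522,-.1945,.12,162)
```

```text
[ 0.52263174 -0.19330799]
0.0274 -19.9
0.03 -19.2
0.0275 -104.4
0.0278 -109.7
[ 0.52213883 -0.29545131]
0.0269 -17.4
0.0308 -19.5
0.0274 -101.1
0.0261 -109.2
[[ 0.47517204 -0.17053674]
 [ 0.57224754 -0.17364672]
 [ 0.57169684 -0.21963453]
 [ 0.47474601 -0.21651486]] [ 0.52346561 -0.19508321]
t12.4 pos [ 0.464  -0.2026  0.1954] A 89.6 shift [0.0086 0.0579 0.0755] rotvec [ -0.    0.1 -72.4] open 0.0855 F [-0.8 -0.2  0.5]
```

```bash
python3 -m pendant '0.002 0.01 0 0 0 -6 0.2;0.004 0.02 0 0 0 -13 0.3;0.006 0.03 0 0 0 -20 0.3;0.0085 0.045 0 0 0 -27 0.3;0.0085 0.0585 0 0 0 -34 0.3;0.0085 0.0585 0.02 0 0 -41 0.3;0.0085 0.0585 0.04 0 0 -48 0.3;0.0085 0.0585 0.06 0 0 -55 0.3;0.0085 0.0585 0.075 0 0 -62 0.3;0.0085 0.0585 0.075 0 0 -69 0.3'
python3 -c "
from h import *
cv2.imwrite('pics/d2.png',read_camera('wrist')[:,:,::-1])
go(.5226,-.194,.047,162)"
```

```text
t: 13.25
tool_pos: [0.5195, -0.1886, 0.1157]
tcp_rot: [[-0.935, 0.354, -0.007], [0.354, 0.935, 0.004], [0.008, 0.001, -1.0]]
force: [-0.8, -0.1, 0.2]
opening: 0.0599
t13.3 pos [ 0.5204 -0.1891  0.1172] A 159.5 shift [-0.0041 -0.0039  0.0702] rotvec [ 0.1 -0.3 -2.5] open 0.0596 F [ 0.  -0.2 -0.3]
```

View pics/d2.png

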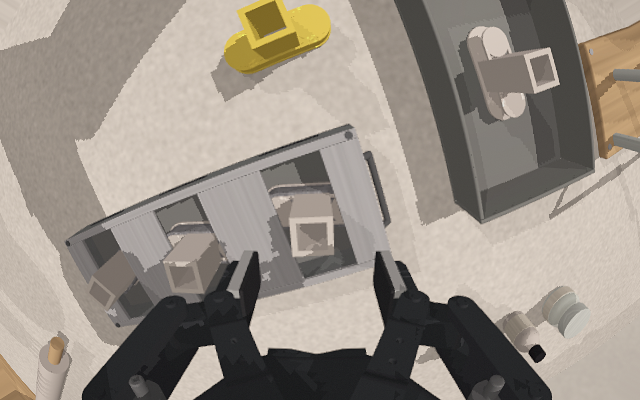

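```bash
python3 -m pendant '0 0 0 0 0 -3 0.3;0 0 0 0 0 -3 0.3;0 0 0.01 0 0 -3 0.3;0 0 0.02 0 0 -3 0.3;0 0 0.03 0 0 -3 0.3;0 0 0.03 0 0 -3 0.3;0 0 0.03 0 0 -3 0.3;0 0 0.03 0 0 -3 0.3;0 0 0.03 0 0 -3 0.3;0 0 0.03 0 0 -3 0.3'
python3 -c "
from h import *
go(.5226,-.194,.047,162)"
```

```text
t: 14.13
tool_pos: [0.5229, -0.1916, 0.0903]
tcp_rot: [[-0.95, 0.312, 0.001], [0.312, 0.95, -0.0], [-0.001, -0.0, -1.0]]
force: [0.3, 0.3, 1.2]
opening: 0.0595
t14.1 pos [ 0.5229 -0.1916  0.0903] A 161.8 shift [-0.0004 -0.0023  0.0433] rotvec [-0.   0.1 -0.2] open 0.0595 F [0.3 0.3 1.2]
```

```bash
python3 -m pendant '0 -0.002 0.015 0 0 0 0.3;0 -0.002 0.03 0 0 0 0.3;0 -0.002 0.041 0 0 0 0.3;0 -0.002 0.041 0 0 0 0.3;0 -0.002 0.041 0 0 0 0.6;0 -0.002 0.041 0 0 0 0.9;0 -0.002 0.041 0 0 0 1;0 -0.002 0.041 0 0 0 1;0 -0.002 0.041 0 0 0 1;0 -0.002 0.041 0 0 0 1' 60
python3 -c "
from h import *
cv2.imwrite('pics/d3.png',read_camera('wrist')[:,:,::-1])
go(.5226,-.194,.049,162)"
```

```text
t: 14.97
tool_pos: [0.5228, -0.1937, 0.0499]
tcp_rot: [[-0.95, 0.311, 0.002], [0.311, 0.95, -0.001], [-0.002, -0.0, -1.0]]
force: [0.7, 0.4, 2.6]
opening: 0.0271
t15.0 pos [ 0.5228 -0.1937  0.0499] A 161.9 shift [ 0.0001 -0.0004  0.0009] rotvec [-0.   0.1 -0.1] open 0.0267 F [ 0.1 -0.8  3.4]
```

View pics/d3.png

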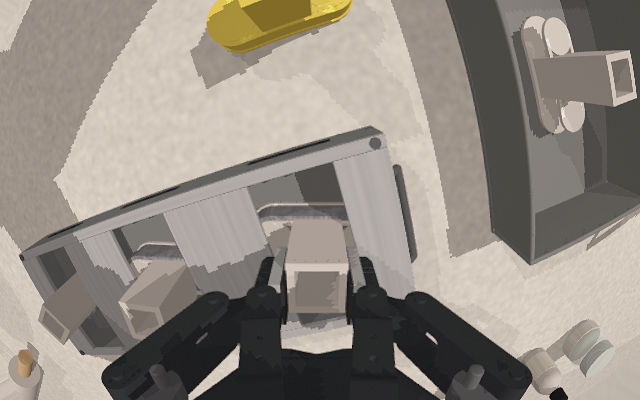

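```bash
python3 -m pendant '0 0 -0.004 0 0 0 1;-0.0015 -0.001 -0.006 0 0 4 1;-0.0015 -0.001 -0.006 0 0 11 1;-0.0015 -0.001 -0.006 0 0 18 1;-0.0015 -0.001 -0.006 0 0 25 1;-0.0015 -0.001 -0.006 0 0 32 1;-0.0015 -0.001 -0.006 0 0 39 1;-0.0015 -0.001 -0.006 0 0 46 1;-0.0015 -0.001 -0.006 0 0 53 1;-0.0015 -0.001 -0.006 0 0 60 1' 60
python3 -c "
from h import *
go(.5237,-.1955,.055,88)"
python3 -m pendant '0 0 0 0 0 5 1;0 0 0 0 0 10 1;0 0 0 0 0 14 1;0 0 0 0 0 14 1;0 0 0 0 0 14 1;0 0 0 0 0 14 1;0 0 0 0 0 14 1;0 0 0 0 0 14 1;0 0 0 0 0 14 1;0 0 0 0 0 14 1' 60
python3 -c "
from h import *
cv2.imwrite('pics/d4.png',read_camera('wrist')[:,:,::-1])
go(.5237,-.1955,.055,88)"
```

```text
t: 15.85
tool_pos: [0.522, -0.1942, 0.0542]
tcp_rot: [[-0.2, 0.98, -0.002], [0.98, 0.2, 0.001], [0.001, -0.002, -1.0]]
force: [0.1, -0.1, -1.7]
opening: 0.0272
t15.8 pos [ 0.522  -0.1942  0.0542] A 101.5 shift [-0.0016  0.0014 -0.0008] rotvec [-0.1 -0.1 13.5] open 0.0272 F [ 0.1 -0.1 -1.7]
t: 16.68
tool_pos: [0.5229, -0.1946, 0.0548]
tcp_rot: [[0.037, 0.999, 0.0], [0.999, -0.037, 0.0], [0.0, 0.0, -1.0]]
force: [-0.0, -0.4, -0.5]
opening: 0.0268
t16.7 pos [ 0.5229 -0.1947  0.0548] A 87.9 shift [-0.0008  0.0008 -0.0002] rotvec [-0.   0.  -0.1] open 0.0269 F [ 0.6 -0.6 -1.5]
```

View pics/d4.png

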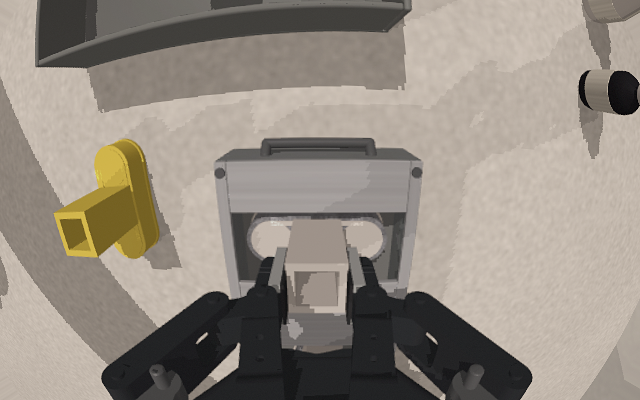

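```bash
python3 -m pendant '-0.001 0.001 -0.004 0 0 0 1;-0.001 0.001 -0.01 0 0 0 1;-0.001 0.001 -0.016 0 0 0 1;-0.001 0.001 -0.022 0 0 0 1;-0.001 0.001 -0.028 0 0 0 1;-0.001 0.001 -0.034 0 0 0 1;-0.001 0.001 -0.045 0 0 0 1;-0.001 0.001 -0.055 0 0 0 1;-0.001 0.001 -0.065 0 0 0 1;-0.001 0.001 -0.075 0 0 0 1' 60
python3 -m pendant '0 0 -0.03 0 0 0 1;0 0 -0.06 0 0 0 1;0 0 -0.08 0 0 0 1;0 0 -0.08 0 0 0 1;0 0 -0.08 0 0 0 1;0 0 -0.08 0 0 0 1;0 0 -0.08 0 0 0 1;0 0 -0.08 0 0 0 1;0 0 -0.08 0 0 0 1;0 0 -0.08 0 0 0 1' 60
python3 -c "
from h import *
cv2.imwrite('pics/d5.png',read_camera('wrist')[:,:,::-1])
go(.4985,.1785,.2,95)"
```

```text
t: 17.57
tool_pos: [0.5241, -0.1958, 0.1312]
tcp_rot: [[0.037, 0.999, 0.001], [0.999, -0.037, -0.0], [-0.0, 0.001, -1.0]]
force: [0.5, 0.2, -0.6]
opening: 0.0271
t: 18.4
tool_pos: [0.5233, -0.1954, 0.2086]
tcp_rot: [[0.037, 0.999, -0.002], [0.999, -0.037, 0.001], [0.001, -0.002, -1.0]]
force: [0.2, 0.0, -1.7]
opening: 0.0272
t18.4 pos [ 0.5235 -0.1955  0.2089] A 87.9 shift [ 0.3728 -0.0389  0.0092] rotvec [-0.1 -0.  -7.1] open 0.0274 F [ 0.4 -0.1 -1.2]
```

View pics/d5.png

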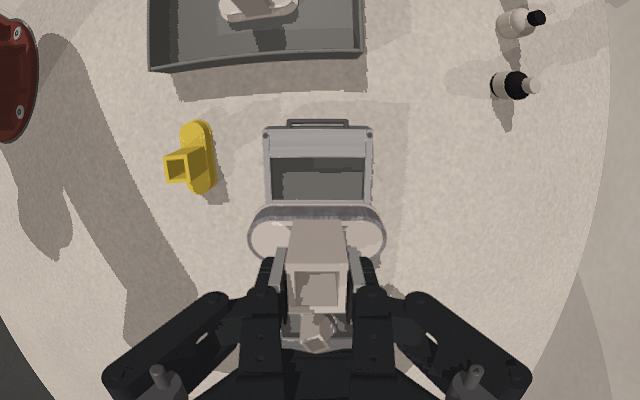

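```bash
python3 -m pendant '0.02 -0.002 0 0 0 0 1;0.05 -0.005 0 0 0 -1 1;0.09 -0.01 0 0 0 -2 1;0.13 -0.014 0 0 0 -3 1;0.17 -0.019 0 0 0 -4 1;0.21 -0.023 0 0 0 -5 1;0.25 -0.028 0 0 0 -6 1;0.29 -0.032 0 0 0 -7 1;0.33 -0.036 0 0 0 -7 1;0.365 -0.04 0 0 0 -7 1' 60
python3 -c "
from h import *
cv2.imwrite('pics/d6.png',read_camera('wrist')[:,:,::-1])
import pickle;pickle.dump(camera_info('wrist'),open('d6.pkl','wb'))
go(.482,.3735,.209,95)"
python3 -m pendant '0 0 0 0 0 0 1;0 0 0 0 0 0 1;0 0 0 0 0 0 1;0 0 0 0 0 0 1;0 0 0 0 0 0 1;0 0 0 0 0 0 1;0 0 0 0 0 0 1;0 0 0 0 0 0 1;0 0 0 0 0 0 1;0 0 0 0 0 0 1' 60
python3 -c "
from h import *
i=camera_info('wrist')
cv2.imwrite('pics/d6.png',read_camera('wrist')[:,:,::-1])
import pickle;pickle.dump(i,open('d6.pkl','wb'))
go(.482,.3735,.209,95)"
```

```text
t: 19.28
tool_pos: [0.497, 0.173, 0.2099]
tcp_rot: [[-0.085, 0.996, 0.0], [0.996, 0.085, 0.001], [0.001, 0.0, -1.0]]
force: [0.9, -0.5, -1.0]
opening: 0.027
t19.3 pos [0.4961 0.1789 0.21  ] A 95.1 shift [0.1951 0.0032 0.0024] rotvec [ 0.  -0.4  0.1] open 0.0270 F [-0.4  4.6 -0.3]
t: 20.17
tool_pos: [0.4975, 0.1704, 0.2098]
tcp_rot: [[-0.085, 0.996, -0.0], [0.996, 0.085, 0.0], [0.0, -0.0, -1.0]]
force: [0.8, -0.7, -1.4]
opening: 0.0267
t20.2 pos [0.4975 0.1705 0.2098] A 94.9 shift [0.2036 0.0017 0.0008] rotvec [-0.   0.  -0.1] open 0.0272 F [ 0.3 -0.  -0.5]
```

View pics/d6.png

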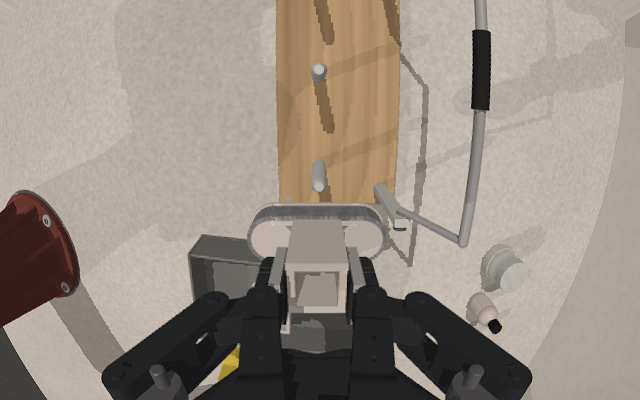

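Run:
```python
from h import *
import pickle;i=pickle.load(open('d6.pkl','rb'))
for p in [(318.5,187),(319,68)]: print(onz('wrist',*p,.1,i))
a=cv2.imread('pics/d6.png')
cv2.imwrite('pics/d6b.png',cv2.resize(a[50:200,280:360],None,fx=5,fy=4,interpolation=cv2.INTER_CUBIC))
```

```text
[0.49826743 0.17861527 0.1       ]
[0.4900951 0.2774168 0.1      ]
```

View pics/d6b.png

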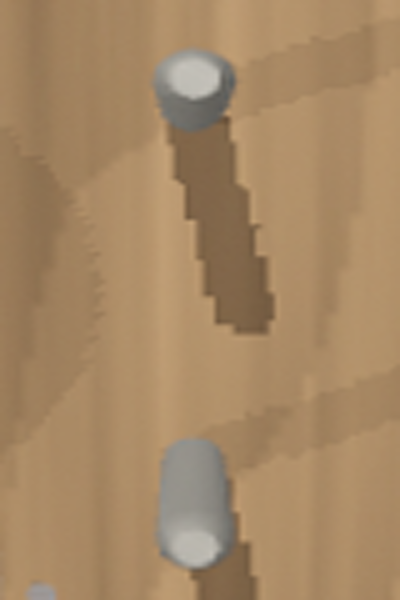

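```bash
python3 -m pendant '0.02 0 0 0 0 0 1;0.05 0 0 0 0 0 1;0.09 0.001 0 0 0 0 1;0.13 0.001 0 0 0 0 1;0.16 0.001 0.01 0 0 0 1;0.185 0.0015 0.03 0 0 0 1;0.2 0.0015 0.05 0 0 0 1;0.2045 0.0015 0.05 0 0 0 1;0.2045 0.0015 0.05 0 0 0 1;0.2045 0.0015 0.05 0 0 0 1' 60
python3 -c "
from h import *
i=camera_info('wrist')
cv2.imwrite('pics/d7.png',read_camera('wrist')[:,:,::-1])
go(.482,.3745,.061,95)"
```

```text
t: 21.05
tool_pos: [0.482, 0.3742, 0.1604]
tcp_rot: [[-0.085, 0.996, 0.001], [0.996, 0.085, -0.0], [-0.0, 0.001, -1.0]]
force: [0.5, -0.1, -0.7]
opening: 0.0268
t21.1 pos [0.4826 0.3741 0.1611] A 94.8 shift [ 0.0005 -0.0008  0.1001] rotvec [ 0.1 -0.  -0.2] open 0.0270 F [ 0.6  1.1 -0.5]
```

View pics/d7.png

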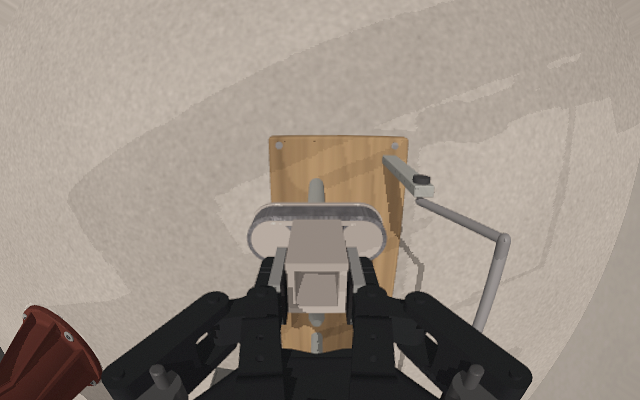

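```bash
python3 -m pendant '0 0 0.01 0 0 0 1;0 0 0.02 0 0 0 1;0 0 0.03 0 0 0 1;0 0 0.04 0 0 0 1;0 0 0.05 0 0 0 1;0 0 0.06 0 0 0 1;0 0 0.07 0 0 0 1;0 0 0.08 0 0 0 1;0 0 0.09 0 0 0 1;0 0 0.092 0 0 0 1' 60
python3 -c "
from h import *
cv2.imwrite('pics/d8.png',read_camera('wrist')[:,:,::-1])
go(.482,.3745,.061,95)"
```

```text
t: 21.93
tool_pos: [0.4802, 0.3736, 0.0651]
tcp_rot: [[-0.085, 0.996, -0.003], [0.996, 0.085, -0.002], [-0.002, -0.004, -1.0]]
force: [-0.6, -0.8, -0.7]
opening: 0.0268
t22.0 pos [0.4804 0.3737 0.0656] A 94.9 shift [0.0007 0.0017 0.0045] rotvec [-0.2  0.1 -0.1] open 0.0273 F [-0.4 -0.3 -1.9]
```

View pics/d8.png

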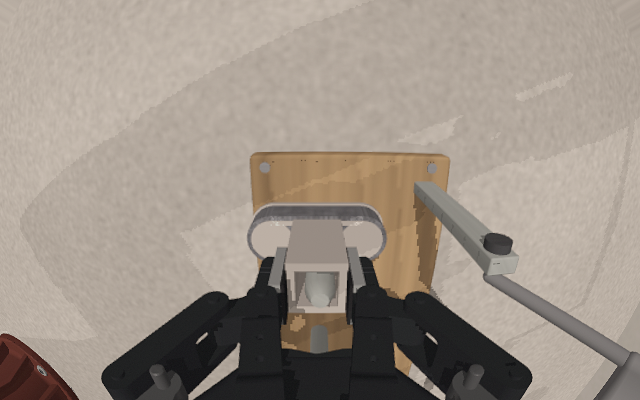

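Spindle is in the bore (320,288). Set down and release.

```bash
python3 -m pendant '0 0 0.003 0 0 0 1;0 0 0.0055 0 0 0 1;0 0 0.0055 0 0 0 1;0 0 0.0055 0 0 0 1;0 0 0.0055 0 0 0 0.7;0 0 0.0055 0 0 0 0.4;0 0 0.0055 0 0 0 0.3;0 0 0.0055 0 0 0 0.3;0 0 -0.01 0 0 0 0.3;0 0 -0.03 0 0 0 0.3' 60
python3 -m pendant '0 0 -0.03 0 0 0 0.3;0 0 -0.07 0 0 0 0.3;0 0 -0.1 0 0 0 0.3;-0.03 0 -0.1 0 0 0 0.3;-0.07 0 -0.1 0 0 0 0.3;-0.11 0.005 -0.1 0 0 0 0.3;-0.15 0.009 -0.1 0 0 0 0.3;-0.19 0.013 -0.1 0 0 0 0.3;-0.23 0.017 -0.1 0 0 0 0.3;-0.27 0.02 -0.1 0 0 0 0.3' 60
python3 -c "
from h import *
cv2.imwrite('pics/d9.png',read_camera('wrist')[:,:,::-1])
go(.522,-.296,.2,90)"
```

```text
t: 22.82
tool_pos: [0.4799, 0.3733, 0.096]
tcp_rot: [[-0.085, 0.996, -0.004], [0.996, 0.085, -0.003], [-0.002, -0.004, -1.0]]
force: [-0.8, 0.6, 0.0]
opening: 0.06
t: 23.65
tool_pos: [0.5248, 0.1053, 0.1984]
tcp_rot: [[-0.085, 0.996, 0.001], [0.996, 0.085, 0.0], [-0.0, 0.001, -1.0]]
force: [0.7, 0.8, -0.3]
opening: 0.0597
t23.7 pos [0.5262 0.0982 0.1985] A 94.6 shift [-0.3925 -0.0359  0.0012] rotvec [0.1 0.4 4.6] open 0.0598 F [ 1.  -3.7  0.1]
```

View pics/d9.png

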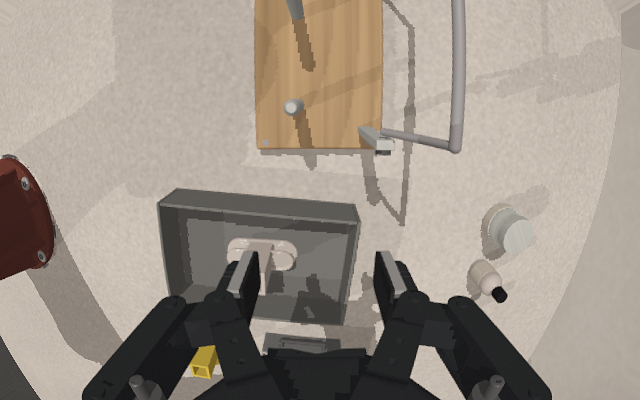

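```bash
python3 -m pendant '-0.03 -0.003 0 0 0 0 0.3;-0.07 -0.006 0 0 0 0 0.3;-0.11 -0.01 0 0 0 0 0.3;-0.15 -0.014 0 0 0 0 0.3;-0.19 -0.017 0 0 0 0 0.3;-0.23 -0.02 0 0 0 0 0.3;-0.27 -0.024 0 0 0 0 0.3;-0.31 -0.028 0 0 0 0 0.3;-0.35 -0.032 0 0 0 0 0.3;-0.38 -0.035 0 0 0 0 0.3' 60
python3 -c "
from h import *
cv2.imwrite('pics/e1.png',read_camera('wrist')[:,:,::-1])
go(.522,-.296,.12,161)"
```

```text
t: 24.53
tool_pos: [0.5217, -0.2777, 0.1983]
tcp_rot: [[-0.083, 0.997, 0.001], [0.997, 0.083, -0.002], [-0.002, 0.001, -1.0]]
force: [0.5, 0.0, 0.2]
opening: 0.0597
t24.6 pos [ 0.5217 -0.2828  0.1987] A 94.6 shift [-0.0127 -0.0008  0.0788] rotvec [ -0.2   0.4 -66.4] open 0.0599 F [ 1.  -3.5  1. ]
```

```bash
python3 -m pendant '-0.005 0 0 0 0 -6 0.3;-0.01 0 0 0 0 -13 0.3;-0.01 0 0 0 0 -20 0.3;-0.01 0 0.01 0 0 -27 0.3;-0.01 0 0.03 0 0 -34 0.3;-0.01 0 0.05 0 0 -41 0.3;-0.01 0 0.07 0 0 -48 0.3;-0.01 0 0.08 0 0 -55 0.3;-0.01 0 0.08 0 0 -61 0.3;-0.01 0 0.08 0 0 -66 0.3' 60
python3 -m pendant '0 0 0 0 0 0 0.3;0 0 0 0 0 0 0.3;0 0 0 0 0 0 0.3;0 0 0 0 0 0 0.3;0 0 0 0 0 0 0.3;0 0 0 0 0 0 0.3;0 0 0 0 0 0 0.3;0 0 0 0 0 0 0.3;0 0 0 0 0 0 0.3;0 0 0 0 0 0 0.3' 60
python3 -c "
from h import *
cv2.imwrite('pics/e2.png',read_camera('wrist')[:,:,::-1])
go(.522,-.296,.047,161)"
```

```text
t: 25.42
tool_pos: [0.522, -0.2834, 0.1164]
tcp_rot: [[-0.946, 0.323, -0.002], [0.323, 0.946, 0.002], [0.003, 0.001, -1.0]]
force: [0.7, -0.1, 0.2]
opening: 0.0603
t: 26.25
tool_pos: [0.5227, -0.2845, 0.1178]
tcp_rot: [[-0.945, 0.328, 0.0], [0.328, 0.945, -0.0], [-0.0, 0.0, -1.0]]
force: [0.1, -0.2, -0.4]
opening: 0.0597
t26.3 pos [ 0.5227 -0.2845  0.1178] A 160.9 shift [-0.0032 -0.0111  0.0708] rotvec [ 0.  -0.  -0.1] open 0.0600 F [ 0.  -0.5  0.5]
```

View pics/e2.png

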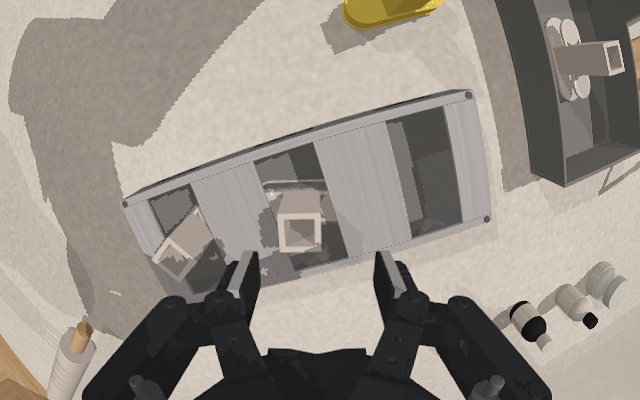

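```bash
python3 -c "
from h import *
P=np.array([onz('wrist',u,v,.076)[:2] for u,v in [(280,213),(320,212),(321,252),(278,251)]]);print(P.mean(0))
for a,b in [(0,1),(3,2)]:
  e=P[b]-P[a];print(np.degrees(np.arctan2(e[1],e[0])))
"
python3 -m pendant '-0.001 -0.004 0 0 0 0 0.3;-0.003 -0.011 0 0 0 0 0.3;-0.003 -0.011 0.01 0 0 0 0.3;-0.003 -0.011 0.03 0 0 0 0.3;-0.003 -0.011 0.05 0 0 0 0.3;-0.003 -0.011 0.068 0 0 0 0.3;-0.003 -0.011 0.068 0 0 0 0.4;-0.003 -0.011 0.068 0 0 0 0.6;-0.003 -0.011 0.068 0 0 0 0.8;-0.003 -0.011 0.068 0 0 0 1' 60
python3 -m pendant '0 0 0 0 0 0 1;0 0 0 0 0 0 1;0 0 0 0 0 0 1;0 0 0 0 0 0 1;0 0 0 0 0 0 1;0 0 0 0 0 0 1;0 0 -0.002 0 0 0 1;0 0 -0.004 0 0 0 1;0 0 -0.006 0 0 0 1;0 0 -0.006 0 0 0 1' 60
python3 -c "
from h import *
cv2.imwrite('pics/e3.png',read_camera('wrist')[:,:,::-1])
go(.5202,-.2957,.053,88)"
```

```text
[ 0.52095985 -0.29596952]
72.52029153873912
69.77206597090994
t: 27.13
tool_pos: [0.5229, -0.2967, 0.0512]
tcp_rot: [[-0.945, 0.328, 0.002], [0.328, 0.945, -0.002], [-0.003, -0.001, -1.0]]
force: [0.5, -0.3, -1.5]
opening: 0.0272
t: 27.97
tool_pos: [0.5221, -0.296, 0.0561]
tcp_rot: [[-0.945, 0.328, 0.0], [0.328, 0.945, -0.0], [-0.001, -0.0, -1.0]]
force: [0.3, -0.1, -1.0]
opening: 0.0269
t28.0 pos [ 0.5221 -0.2959  0.056 ] A 160.9 shift [ 0.0019 -0.0004  0.003 ] rotvec [ 0.   0.  72.9] open 0.0268 F [-0.6 -0.7 -2.1]
```

View pics/e3.png

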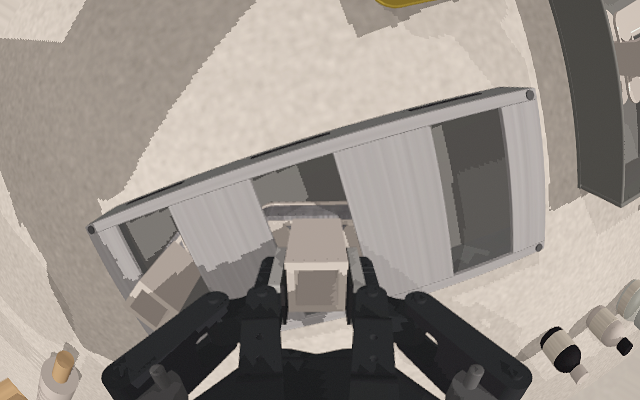

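```bash
python3 -m pendant '0.002 0 0 0 0 6 1;0.002 0 0 0 0 13 1;0.002 0 0 0 0 20 1;0.002 0 0 0 0 27 1;0.002 0 0 0 0 34 1;0.002 0 0 0 0 41 1;0.002 0 0 0 0 48 1;0.002 0 0 0 0 55 1;0.002 0 0 0 0 62 1;0.002 0 0 0 0 68 1' 60
python3 -m pendant '0 0 0 0 0 5 1;0 0 0 0 0 5 1;0 0 0 0 0 5 1;0 0 0 0 0 5 1;0 0 0 0 0 5 1;0 0 0 0 0 5 1;0 0 0 0 0 5 1;0 0 0 0 0 5 1;0 0 0 0 0 5 1;0 0 0 0 0 5 1' 60
python3 -c "
from h import *
cv2.imwrite('pics/e4.png',read_camera('wrist')[:,:,::-1])
go(.5200,-.2957,.055,88)"
```

```text
t: 28.85
tool_pos: [0.5199, -0.2951, 0.0556]
tcp_rot: [[-0.044, 0.999, -0.0], [0.999, 0.044, 0.0], [0.0, -0.0, -1.0]]
force: [0.1, 0.4, -0.6]
opening: 0.0274
t: 29.68
tool_pos: [0.52, -0.2952, 0.0558]
tcp_rot: [[0.037, 0.999, 0.0], [0.999, -0.037, 0.0], [0.0, 0.0, -1.0]]
force: [-0.1, -1.3, -1.2]
opening: 0.0269
t29.7 pos [ 0.5201 -0.2952  0.0558] A 87.9 shift [-0.0005 -0.      0.0008] rotvec [ 0.   0.  -0.1] open 0.0271 F [-0.2 -0.1 -1.6]
```

View pics/e4.png

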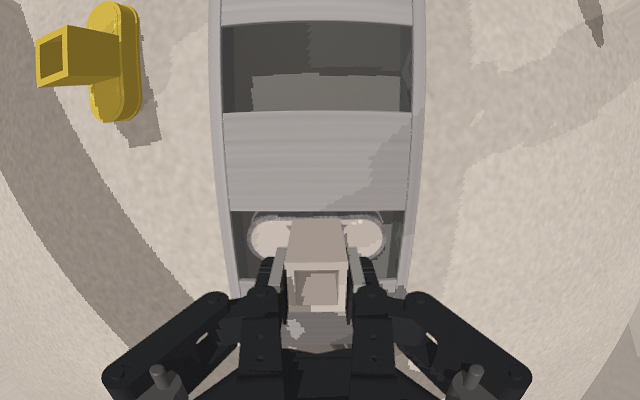

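```bash
python3 -m pendant '-0.001 0.001 -0.004 0 0 0 1;-0.001 0.001 -0.01 0 0 0 1;-0.001 0.001 -0.016 0 0 0 1;-0.001 0.001 -0.022 0 0 0 1;-0.001 0.001 -0.028 0 0 0 1;-0.001 0.001 -0.034 0 0 0 1;-0.001 0.001 -0.045 0 0 0 1;-0.001 0.001 -0.055 0 0 0 1;-0.001 0.001 -0.065 0 0 0 1;-0.001 0.001 -0.075 0 0 0 1' 60
python3 -m pendant '0 0 -0.03 0 0 0 1;0 0 -0.06 0 0 0 1;0.02 0 -0.08 0 0 0 1;0.05 0 -0.08 0 0 0 1;0.09 0 -0.08 0 0 0 1;0.13 0 -0.08 0 0 0 1;0.17 0 -0.08 0 0 0 1;0.21 0 -0.08 0 0 0 1;0.25 0 -0.08 0 0 -3 1;0.28 0 -0.08 0 0 -7 1' 60
python3 -c "
from h import *
cv2.imwrite('pics/e5.png',read_camera('wrist')[:,:,::-1])
go(.490,.277,.2,95)"
```

```text
t: 30.57
tool_pos: [0.5212, -0.2964, 0.1323]
tcp_rot: [[0.037, 0.999, 0.001], [0.999, -0.037, -0.001], [-0.001, 0.001, -1.0]]
force: [0.7, 0.0, -0.8]
opening: 0.0267
t: 31.4
tool_pos: [0.5311, -0.0134, 0.2118]
tcp_rot: [[-0.089, 0.996, 0.001], [0.996, 0.089, 0.001], [0.001, 0.001, -1.0]]
force: [-0.3, 0.2, -1.5]
opening: 0.0269
t31.4 pos [ 0.531  -0.0088  0.2117] A 95.4 shift [ 0.2883 -0.0139  0.0134] rotvec [ 0.1 -0.3  0.4] open 0.0270 F [-0.2  4.7 -1.1]
```

View pics/e5.png

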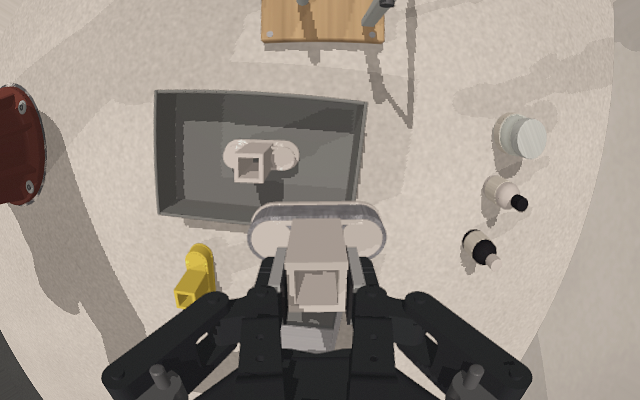

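```bash
python3 -m pendant '0.03 -0.002 0 0 0 0 1;0.07 -0.004 0 0 0 0 1;0.11 -0.006 0 0 0 0 1;0.15 -0.008 0 0 0 0 1;0.19 -0.01 0 0 0 0 1;0.23 -0.012 0 0 0 0 1;0.26 -0.013 0 0 0 0 1;0.285 -0.014 0.01 0 0 0 1;0.292 -0.014 0.03 0 0 0 1;0.292 -0.014 0.05 0 0 0 1' 60
python3 -m pendant '0 0 0 0 0 0 1;0 0 0 0 0 0 1;0 0 0 0 0 0 1;0 0 0 0 0 0 1;0 0 0 0 0 0 1;0 0 0 0 0 0 1;0 0 0 0 0 0 1;0 0 0 0 0 0 1;0 0 0 0 0 0 1;0 0 0 0 0 0 1' 60
python3 -c "
from h import *
cv2.imwrite('pics/e6.png',read_camera('wrist')[:,:,::-1])
go(.490,.277,.061,95)"
```

```text
t: 32.28
tool_pos: [0.4936, 0.2762, 0.1625]
tcp_rot: [[-0.088, 0.996, 0.004], [0.996, 0.088, 0.002], [0.002, 0.004, -1.0]]
force: [-0.7, -0.9, -0.1]
opening: 0.027
t: 33.12
tool_pos: [0.4927, 0.2733, 0.1609]
tcp_rot: [[-0.085, 0.996, 0.0], [0.996, 0.085, 0.0], [0.0, 0.0, -1.0]]
force: [-0.2, -0.1, -1.0]
opening: 0.0273
t33.2 pos [0.4927 0.2733 0.1608] A 94.9 shift [ 0.0039 -0.0024  0.0998] rotvec [-0.   0.  -0.1] open 0.0272 F [-0.4  0.1 -1.5]
```

View pics/e6.png

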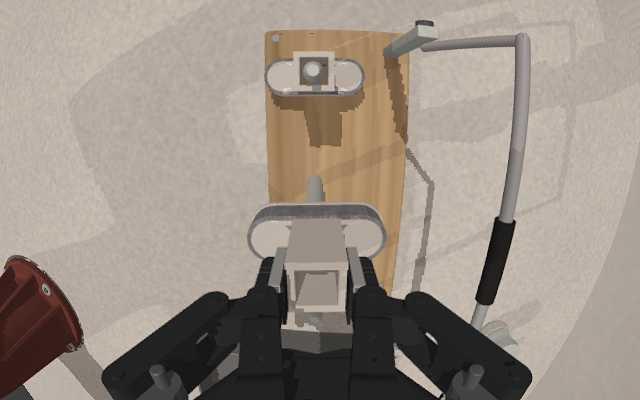

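```bash
python3 -m pendant '0.004 -0.0025 0 0 0 0 1;0.004 -0.0025 0.005 0 0 0 1;0.004 -0.0025 0.015 0 0 0 1;0.004 -0.0025 0.028 0 0 0 1;0.004 -0.0025 0.04 0 0 0 1;0.004 -0.0025 0.053 0 0 0 1;0.004 -0.0025 0.066 0 0 0 1;0.004 -0.0025 0.08 0 0 0 1;0.004 -0.0025 0.092 0 0 0 1;0.004 -0.0025 0.092 0 0 0 1' 60
python3 -c "
from h import *
cv2.imwrite('pics/e7.png',read_camera('wrist')[:,:,::-1])
go(.490,.277,.061,95)"
```

```text
t: 34.0
tool_pos: [0.4876, 0.276, 0.0648]
tcp_rot: [[-0.085, 0.996, -0.005], [0.996, 0.085, -0.002], [-0.002, -0.005, -1.0]]
force: [-1.0, -0.7, -1.2]
opening: 0.0269
t34.0 pos [0.4884 0.2764 0.0664] A 94.9 shift [0.0005 0.0017 0.0054] rotvec [-0.2  0.1 -0.1] open 0.0274 F [-0.8  0.4 -0.8]
```

View pics/e7.png

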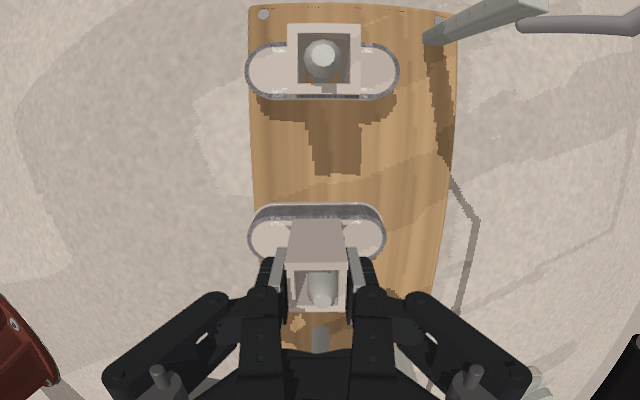

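```bash
python3 -m pendant '0 0 0.003 0 0 0 1;0 0 0.0055 0 0 0 1;0 0 0.0055 0 0 0 1;0 0 0.0055 0 0 0 1;0 0 0.0055 0 0 0 0.7;0 0 0.0055 0 0 0 0.4;0 0 0.0055 0 0 0 0.3;0 0 0.0055 0 0 0 0.3;0 0 -0.01 0 0 0 0.3;0 0 -0.03 0 0 0 0.3' 60
python3 -m pendant '0 0 -0.03 0 0 0 0.3;0 0 -0.07 0 0 0 0.3;0 0 -0.1 0 0 0 0.3;-0.03 0 -0.1 0 0 0 0.3;-0.07 0 -0.1 0 0 0 0.3;-0.11 0.0 -0.1 0 0 0 0.3;-0.15 0.0 -0.1 0 0 0 0.3;-0.19 0.0 -0.1 0 0 0 0.3;-0.23 0.0 -0.1 0 0 0 0.3;-0.27 0.0 -0.1 0 0 0 0.3' 60
python3 -m pendant '-0.03 0 0 0 0 0 0.3;-0.07 0 0 0 0 3 0.3;-0.11 -0.0 0 0 0 7 0.3;-0.15 -0.01 0 0 0 14 0.3;-0.19 -0.02 0 0 0 21 0.3;-0.23 -0.03 0 0 0 28 0.3;-0.27 -0.035 0 0 0 35 0.3;-0.31 -0.037 0 0 0 42 0.3;-0.35 -0.038 0 0 0 49 0.3;-0.38 -0.04 0 0 0 55 0.3' 60
python3 -c "
from h import *
go(.5142,-.3967,.12,34)"
```

```text
t: 34.88
tool_pos: [0.488, 0.2763, 0.0972]
tcp_rot: [[-0.085, 0.996, -0.004], [0.996, 0.085, -0.002], [-0.001, -0.005, -1.0]]
force: [-0.7, 0.2, 0.8]
opening: 0.0597
t: 35.72
tool_pos: [0.5128, 0.0063, 0.1994]
tcp_rot: [[-0.085, 0.996, 0.001], [0.996, 0.085, -0.0], [-0.0, 0.001, -1.0]]
force: [0.9, 0.2, 1.3]
opening: 0.0601
t: 36.55
tool_pos: [0.5049, -0.3774, 0.1993]
tcp_rot: [[0.772, 0.635, 0.001], [0.635, -0.772, -0.002], [-0.0, 0.002, -1.0]]
force: [-0.7, 0.2, -0.4]
opening: 0.0597
t36.5 pos [ 0.5049 -0.3774  0.1993] A 39.4 shift [-0.005   0.0206  0.0793] rotvec [0.1 0.  5.4] open 0.0597 F [-0.7  0.2 -0.4]
```

```bash
python3 -m pendant '0 0.006 0 0 0 3 0.3;0 0.012 0 0 0 5.5 0.3;0 0.012 0.02 0 0 5.5 0.3;0 0.012 0.04 0 0 5.5 0.3;0 0.012 0.06 0 0 5.5 0.3;0 0.012 0.075 0 0 5.5 0.3;0 0.012 0.075 0 0 5.5 0.3;0 0.012 0.075 0 0 5.5 0.3;0 0.012 0.075 0 0 5.5 0.3;0 0.012 0.075 0 0 5.5 0.3' 60
python3 -c "
from h import *
i=camera_info('wrist');go(.5142,-.3967,.047,34)
cv2.imwrite('pics/f1.png',read_camera('wrist')[:,:,::-1]);
import pickle;pickle.dump(i,open('f1.pkl','wb'))
a=read_camera('top')[:,:,::-1]
c=cv2.resize(a[180:300,140:500],None,fx=2.2,fy=2.2,interpolation=cv2.INTER_CUBIC);cv2.imwrite('pics/f1t.png',cv2.convertScaleAbs(c,alpha=1.6))
"
```

```text
t: 37.38
tool_pos: [0.5139, -0.3841, 0.1258]
tcp_rot: [[0.825, 0.564, 0.003], [0.564, -0.825, -0.002], [0.001, 0.003, -1.0]]
force: [0.3, -0.3, -0.6]
opening: 0.0597
t37.4 pos [ 0.5139 -0.3841  0.1258] A 34.4 shift [-0.007   0.0103  0.0789] rotvec [ 0.2 -0.   0.4] open 0.0597 F [ 0.3 -0.3 -0.6]
```

View pics/f1.png

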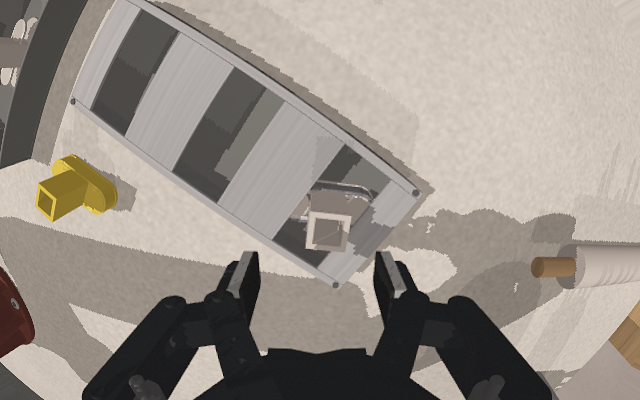

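View pics/f1t.png

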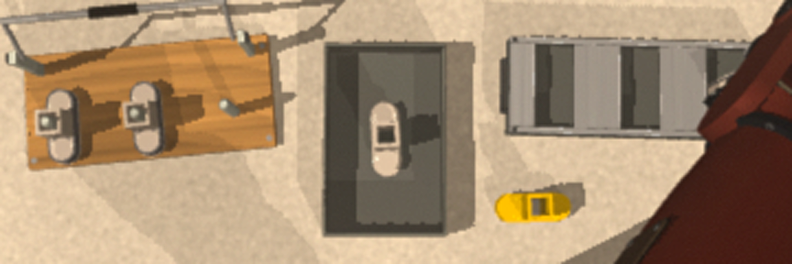

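```bash
python3 -c "
import cv2
a=cv2.imread('pics/f1.png');cv2.imwrite('pics/f1b.png',cv2.resize(a[175:275,280:390],None,fx=6,fy=6,interpolation=cv2.INTER_CUBIC))"
```

```text
(no output)
```

View pics/f1b.png

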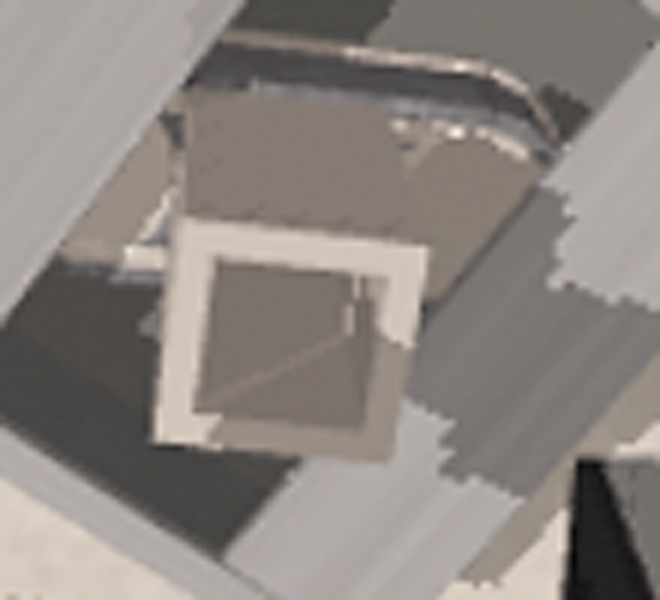

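```bash
python3 -c "
from h import *
import pickle;i=pickle.load(open('f1.pkl','rb'))
P=np.array([onz('wrist',280+(u+.5)/6-.5,175+(v+.5)/6-.5,.076,i)[:2] for u,v in [(178,218),(428,248),(388,462),(155,440)]]);print(P.mean(0))
for a,b in [(0,1),(3,2),(0,3),(1,2)]:
  e=P[b]-P[a];print(np.linalg.norm(e).round(4),np.degrees(np.arctan2(e[1],e[0])))
go(.514,-.3965,.047,29)
"
```

```text
[ 0.51320678 -0.3942388 ]
0.0282 -63.05393644682452
0.0275 -61.99029821352212
0.028 -151.6095169150998
0.0274 -153.01579792717322
t37.5 pos [ 0.5138 -0.3839  0.1257] A 34.4 shift [-0.007   0.0103  0.0787] rotvec [ 0.2 -0.   5.4] open 0.0603 F [-0.2  0.9 -0.3]
```

```bash
python3 -m pendant '-0.003 0.004 0 0 0 3 0.3;-0.0065 0.009 0 0 0 6 0.3;-0.0065 0.009 0.015 0 0 6 0.3;-0.0065 0.009 0.03 0 0 6 0.3;-0.0065 0.009 0.05 0 0 6 0.3;-0.0065 0.009 0.076 0 0 6 0.3;-0.0065 0.009 0.076 0 0 6 0.3;-0.0065 0.009 0.076 0 0 6 0.4;-0.0065 0.009 0.076 0 0 6 0.6;-0.0065 0.009 0.076 0 0 6 1' 60
python3 -m pendant '0 0 0 0 0 0 1;0 0 0 0 0 0 1;0 0 0 0 0 0 1;0 0 0 0 0 0 1;0 0 0 0 0 0 1;0 0 0 0 0 0 1;0 0 -0.002 0 0 0 1;0 0 -0.004 0 0 0 1;0 0 -0.006 0 0 0 1;0 0 -0.006 0 0 0 1' 60
python3 -c "
from h import *
cv2.imwrite('pics/f2.png',read_camera('wrist')[:,:,::-1])
go(.5167,-.3955,.056,88)"
```

```text
t: 38.32
tool_pos: [0.5139, -0.3955, 0.0503]
tcp_rot: [[0.88, 0.475, 0.003], [0.475, -0.88, -0.003], [0.001, 0.004, -1.0]]
force: [-0.5, 1.4, -0.0]
opening: 0.0284
t: 39.15
tool_pos: [0.5123, -0.3939, 0.0536]
tcp_rot: [[0.88, 0.475, -0.001], [0.475, -0.88, 0.0], [-0.0, -0.001, -1.0]]
force: [0.1, 0.2, -0.7]
opening: 0.0273
t39.2 pos [ 0.5123 -0.394   0.0535] A 28.4 shift [ 0.0032  0.0034 -0.0025] rotvec [ -0.   -0.  -59.6] open 0.0272 F [ 0.2  0.6 -1.1]
```

View pics/f2.png

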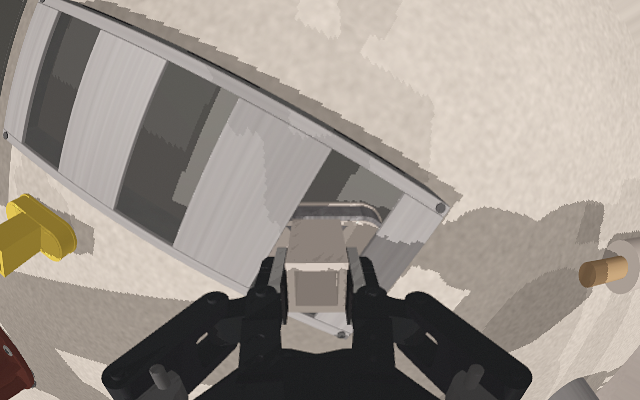

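```bash
python3 -m pendant '0.001 0.001 -0.001 0 0 -5 1;0.002 0.002 -0.001 0 0 -11 1;0.003 0.0035 -0.001 0 0 -18 1;0.003 0.0035 -0.001 0 0 -25 1;0.003 0.0035 -0.001 0 0 -32 1;0.003 0.0035 -0.001 0 0 -39 1;0.003 0.0035 -0.001 0 0 -46 1;0.003 0.0035 -0.001 0 0 -53 1;0.003 0.0035 -0.001 0 0 -59.5 1;0.003 0.0035 -0.001 0 0 -59.5 1' 60
python3 -m pendant '0 0 0 0 0 0 1;0 0 0 0 0 0 1;0 0 0 0 0 0 1;0 0 0 0 0 0 1;0 0 0 0 0 0 1;0 0 0 0 0 0 1;0 0 0 0 0 0 1;0 0 0 0 0 0 1;0 0 0 0 0 0 1;0 0 0 0 0 0 1' 60
python3 -c "
from h import *
cv2.imwrite('pics/f3.png',read_camera('wrist')[:,:,::-1])
go(.5167,-.3955,.056,88)"
```

```text
t: 40.03
tool_pos: [0.5165, -0.3955, 0.0542]
tcp_rot: [[0.035, 0.999, -0.001], [0.999, -0.035, 0.001], [0.001, -0.001, -1.0]]
force: [-0.6, -0.2, -1.0]
opening: 0.027
t: 40.87
tool_pos: [0.5169, -0.3959, 0.0548]
tcp_rot: [[0.037, 0.999, 0.0], [0.999, -0.037, -0.0], [-0.0, 0.0, -1.0]]
force: [-1.7, -0.2, -1.1]
opening: 0.0271
t40.9 pos [ 0.5168 -0.3959  0.0548] A 87.9 shift [ 0.0004 -0.0002 -0.0012] rotvec [-0.  -0.  -0.1] open 0.0267 F [ 0.7  0.1 -1.4]
```

View pics/f3.png

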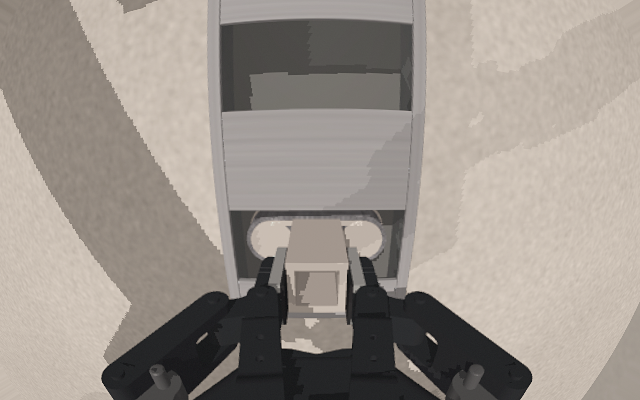

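```bash
python3 -m pendant '0 0.001 -0.004 0 0 0 1;0 0.001 -0.01 0 0 0 1;0 0.001 -0.016 0 0 0 1;0 0.001 -0.022 0 0 0 1;0 0.001 -0.028 0 0 0 1;0 0.001 -0.034 0 0 0 1;0 0.001 -0.045 0 0 0 1;0 0.001 -0.055 0 0 0 1;0 0.001 -0.065 0 0 0 1;0 0.001 -0.075 0 0 0 1' 60
python3 -m pendant '0 0 -0.03 0 0 0 1;0 0 -0.06 0 0 0 1;0.02 0 -0.08 0 0 0 1;0.05 0 -0.08 0 0 0 1;0.09 0 -0.08 0 0 0 1;0.13 0 -0.08 0 0 0 1;0.17 0 -0.08 0 0 0 1;0.21 0 -0.08 0 0 0 1;0.25 0 -0.08 0 0 -3 1;0.28 0 -0.08 0 0 -7 1' 60
python3 -c "
from h import *
cv2.imwrite('pics/f4.png',read_camera('wrist')[:,:,::-1])
go(.498,.179,.2,95)"
```

```text
t: 41.75
tool_pos: [0.5181, -0.3961, 0.1313]
tcp_rot: [[0.037, 0.999, 0.001], [0.999, -0.037, -0.001], [-0.001, 0.001, -1.0]]
force: [0.5, -0.7, -1.5]
opening: 0.0271
t: 42.58
tool_pos: [0.528, -0.1131, 0.2108]
tcp_rot: [[-0.089, 0.996, 0.001], [0.996, 0.089, 0.001], [0.001, 0.001, -1.0]]
force: [-0.5, 0.0, -1.6]
opening: 0.0267
t42.6 pos [ 0.5279 -0.1084  0.2105] A 95.4 shift [ 0.2889 -0.0026  0.0122] rotvec [ 0.  -0.3  0.4] open 0.0268 F [-0.9  3.5 -0.8]
```

View pics/f4.png

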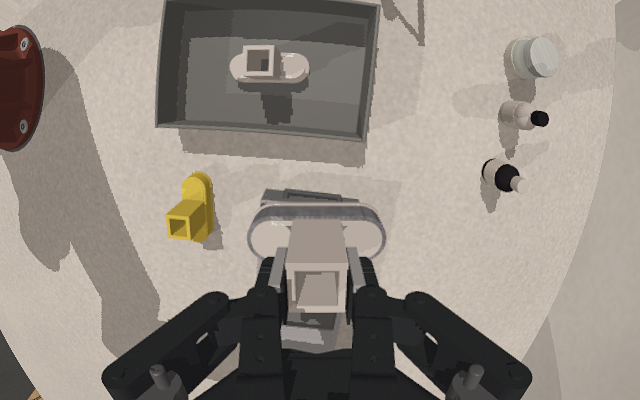

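```bash
python3 -m pendant '0.03 0 0 0 0 0 1;0.07 0 0 0 0 0 1;0.11 -0.001 0 0 0 0 1;0.15 -0.002 0 0 0 0 1;0.19 -0.003 0 0 0 0 1;0.23 -0.004 0 0 0 0 1;0.265 -0.005 0 0 0 0 1;0.288 -0.005 0.01 0 0 0 1;0.2965 -0.005 0.03 0 0 0 1;0.2965 -0.005 0.05 0 0 0 1' 60
python3 -m pendant '0 0 0 0 0 0 1;0 0 0 0 0 0 1;0 0 0 0 0 0 1;0 0 0 0 0 0 1;0 0 0 0 0 0 1;0 0 0 0 0 0 1;0 0 0 0 0 0 1;0 0 0 0 0 0 1;0 0 0 0 0 0 1;0 0 0 0 0 0 1' 60
python3 -c "
from h import *
cv2.imwrite('pics/f5.png',read_camera('wrist')[:,:,::-1])
go(.498,.179,.061,95)"
```

```text
t: 43.47
tool_pos: [0.4992, 0.1816, 0.1615]
tcp_rot: [[-0.088, 0.996, 0.004], [0.996, 0.088, 0.002], [0.001, 0.005, -1.0]]
force: [1.0, -0.8, -1.7]
opening: 0.0267
t: 44.3
tool_pos: [0.4982, 0.1788, 0.1598]
tcp_rot: [[-0.085, 0.996, 0.0], [0.996, 0.085, -0.0], [-0.0, 0.0, -1.0]]
force: [-0.2, -0.9, -1.3]
opening: 0.0267
t44.4 pos [0.4981 0.1789 0.1598] A 94.9 shift [ 0.0002 -0.0001  0.0988] rotvec [-0.   0.  -0.1] open 0.0270 F [-0.3  0.2 -0.9]
```

View pics/f5.png

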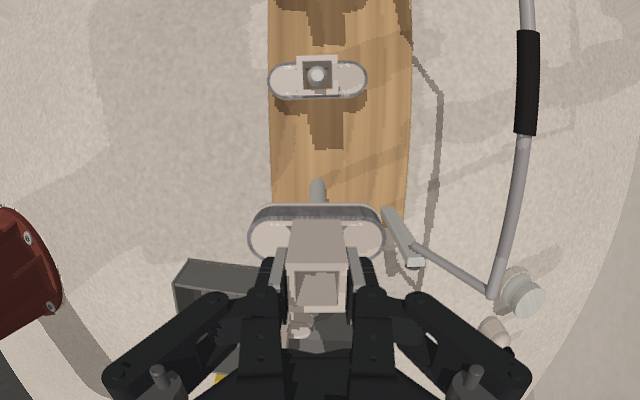

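```bash
python3 -m pendant '0 0 0.005 0 0 0 1;0 0 0.012 0 0 0 1;0 0 0.022 0 0 0 1;0 0 0.032 0 0 0 1;0 0 0.045 0 0 0 1;0 0 0.058 0 0 0 1;0 0 0.07 0 0 0 1;0 0 0.082 0 0 0 1;0 0 0.092 0 0 0 1;0 0 0.092 0 0 0 1' 60
python3 -c "
from h import *
cv2.imwrite('pics/f6.png',read_camera('wrist')[:,:,::-1])
go(.498,.179,.061,95)"
```

```text
t: 45.18
tool_pos: [0.4963, 0.1784, 0.0648]
tcp_rot: [[-0.085, 0.996, -0.004], [0.996, 0.085, -0.001], [-0.001, -0.004, -1.0]]
force: [0.6, -0.2, -0.9]
opening: 0.0271
t45.2 pos [0.4971 0.1786 0.0661] A 94.9 shift [0.0003 0.001  0.0051] rotvec [-0.2  0.  -0.1] open 0.0267 F [-0.4  0.6 -1.1]
```

View pics/f6.png

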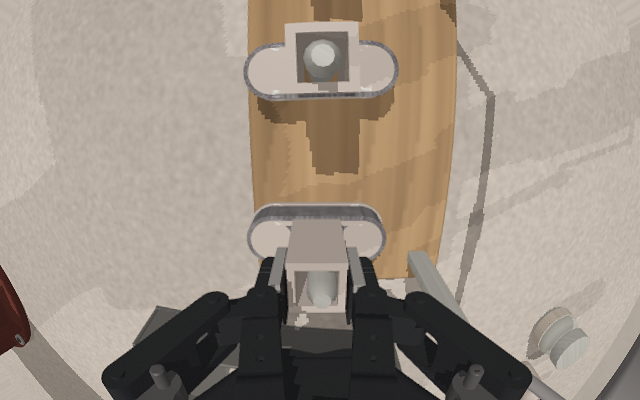

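```bash
python3 -m pendant '0 0 0.003 0 0 0 1;0 0 0.0055 0 0 0 1;0 0 0.0055 0 0 0 1;0 0 0.0055 0 0 0 1;0 0 0.0055 0 0 0 0.7;0 0 0.0055 0 0 0 0.4;0 0 0.0055 0 0 0 0.3;0 0 0.0055 0 0 0 0.3;0 0 -0.01 0 0 0 0.3;0 0 -0.03 0 0 0 0.3' 60
python3 -m pendant '0 0 -0.03 0 0 0 0.3;0 0 -0.07 0 0 0 0.3;0 0 -0.11 0 0 0 0.3;-0.03 0 -0.14 0 0 0 0.3;-0.06 0 -0.15 0 0 0 0.3;-0.09 0 -0.15 0 0 0 0.3;-0.11 0 -0.15 0 0 0 0.3;-0.12 0 -0.15 0 0 0 0.3;-0.12 0 -0.15 0 0 0 0.3;-0.12 0 -0.15 0 0 0 0.3' 60
python3 -c "
from h import *
go(.589,.285,.26,95)
cv2.imwrite('pics/g1.png',read_camera('wrist')[:,:,::-1]);a=read_camera('top')[:,:,::-1]
c=cv2.resize(a[180:300,140:400],None,fx=3,fy=3,interpolation=cv2.INTER_CUBIC);cv2.imwrite('pics/g1t.png',cv2.convertScaleAbs(c,alpha=1.6))"
```

```text
t: 46.07
tool_pos: [0.4962, 0.1784, 0.0963]
tcp_rot: [[-0.085, 0.996, -0.005], [0.996, 0.085, -0.001], [-0.001, -0.005, -1.0]]
force: [0.4, -0.6, -0.3]
opening: 0.0594
t: 46.9
tool_pos: [0.5081, 0.0595, 0.2475]
tcp_rot: [[-0.084, 0.996, -0.001], [0.996, 0.084, 0.001], [0.001, -0.001, -1.0]]
force: [0.6, 0.1, 0.6]
opening: 0.0594
t46.9 pos [0.5081 0.0595 0.2475] A 94.8 shift [ 0.2179  0.0994 -0.0123] rotvec [-0.  -0.1 -0.2] open 0.0594 F [0.6 0.1 0.6]
```

View pics/g1.png

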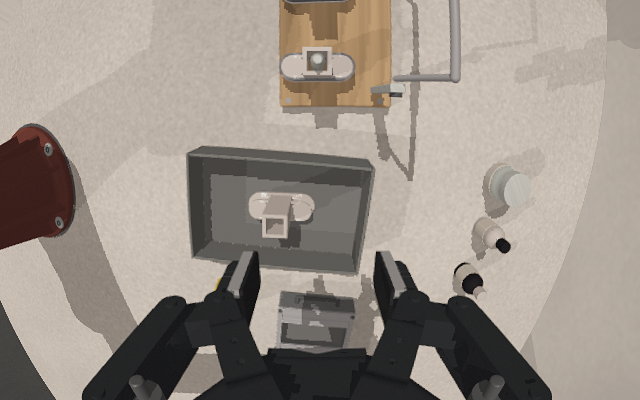

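View pics/g1t.png

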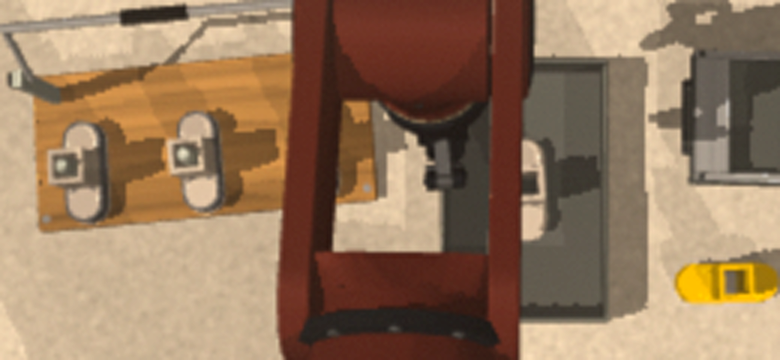

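```bash
python3 -m pendant '0.02 0.01 -0.005 0 0 0 0.2;0.045 0.02 -0.01 0 0 0 0.2;0.075 0.033 -0.01 0 0 0 0.2;0.105 0.046 -0.01 0 0 0 0.2;0.135 0.06 -0.01 0 0 0 0.2;0.165 0.075 -0.01 0 0 0 0.2;0.19 0.087 -0.01 0 0 0 0.2;0.21 0.096 0 0 0 0 0.2;0.218 0.099 0.015 0 0 0 0.2;0.218 0.099 0.015 0 0 0 0.2' 40
python3 -c "
from h import *
go(.589,.285,.164,95)
cv2.imwrite('pics/g2.png',read_camera('wrist')[:,:,::-1])"
```

```text
t: 47.83
tool_pos: [0.5858, 0.2869, 0.2278]
tcp_rot: [[-0.089, 0.996, -0.007], [0.996, 0.089, -0.002], [-0.001, -0.007, -1.0]]
force: [-0.0, -0.4, -0.8]
opening: 0.0686
t47.8 pos [0.5858 0.2869 0.2278] A 95.1 shift [-0.0021  0.0035  0.0638] rotvec [-0.4  0.1  0.1] open 0.0686 F [-0.  -0.4 -0.8]
```

View pics/g2.png

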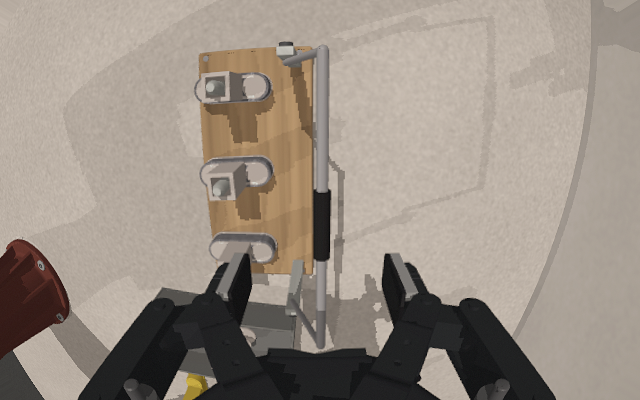

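```bash
python3 -c "
from h import *
i=camera_info('wrist')
for v in (190,260): print(onz('wrist',322,v,.176,i))
go(.589,.285,.164,95)"
python3 -m pendant '0 0.002 0.01 0 0 0 0.2;0 0.002 0.025 0 0 0 0.3;0 0.002 0.045 0 0 0 0.3;0 0.002 0.061 0 0 0 0.3;0 0.002 0.063 0 0 0 0.4;0 0.002 0.063 0 0 0 0.6;0 0.002 0.063 0 0 0 0.8;0 0.002 0.063 0 0 0 1;0 0.002 0.063 0 0 0 1;0 0.002 0.063 0 0 0 1' 40
python3 -c "
from h import *
go(.589,.285,.164,95)
cv2.imwrite('pics/g3.png',read_camera('wrist')[:,:,::-1])"
```

```text
[0.58680228 0.30849613 0.176     ]
[0.5918387 0.2557221 0.176    ]
t47.9 pos [0.5858 0.2854 0.2288] A 95.0 shift [-0.0005  0.0036  0.0648] rotvec [-0.4  0.1  0. ] open 0.0680 F [-0.6 -0.4 -0.3]
t: 48.72
tool_pos: [0.5892, 0.2847, 0.1717]
tcp_rot: [[-0.085, 0.996, -0.003], [0.996, 0.085, -0.001], [-0.001, -0.003, -1.0]]
force: [-6.9, -1.7, 3.5]
opening: 0.0098
t48.7 pos [0.5892 0.2847 0.1717] A 94.9 shift [ 0.0003 -0.0001  0.0077] rotvec [-0.2  0.  -0.1] open 0.0098 F [-6.9 -1.7  3.5]
```

View pics/g3.png

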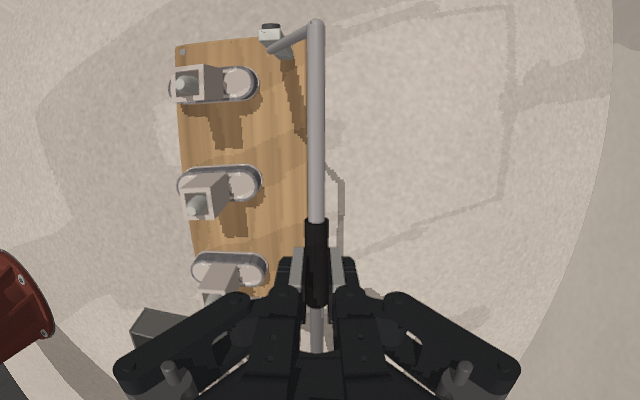

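```bash
python3 -m pendant '0 -0.005 -0.002 0 0 0 1;0 -0.011 -0.004 0 0 0 1;0 -0.017 -0.0055 0 0 0 1;0 -0.023 -0.006 0 0 0 1;0 -0.029 -0.0065 0 0 0 1;0 -0.035 -0.006 0 0 0 1;0 -0.041 -0.005 0 0 0 1;0 -0.047 -0.004 0 0 0 1;0 -0.053 -0.002 0 0 0 1;0 -0.059 0 0 0 0 1' 40
python3 -c "
from h import *
go(.589,.285,.164,95)
cv2.imwrite('pics/g4.png',read_camera('wrist')[:,:,::-1])"
```

```text
t: 49.6
tool_pos: [0.5344, 0.2801, 0.1739]
tcp_rot: [[-0.085, 0.996, 0.009], [0.996, 0.085, 0.001], [0.0, 0.009, -1.0]]
force: [3.3, -2.7, 4.1]
opening: 0.0099
t49.6 pos [0.5344 0.2801 0.1739] A 94.9 shift [0.0003 0.0547 0.0104] rotvec [ 0.5 -0.  -0.1] open 0.0099 F [ 3.3 -2.7  4.1]
```

View pics/g4.png

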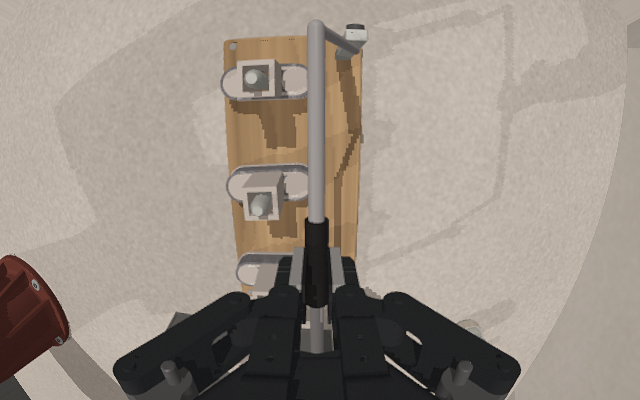

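```bash
python3 -m pendant '0 -0.005 0.003 0 0 0 1;0 -0.0105 0.006 0 0 0 1;0 -0.0155 0.01 0 0 0 1;0 -0.02 0.014 0 0 0 1;0 -0.024 0.0185 0 0 0 1;0 -0.0275 0.023 0 0 0 1;0 -0.031 0.0285 0 0 0 1;0 -0.034 0.034 0 0 0 1;0 -0.036 0.0395 0 0 0 1;0 -0.038 0.0455 0 0 0 1' 40
python3 -m pendant '0 -0.001 0.005 0 0 0 1;0 -0.002 0.009 0 0 0 1;0 -0.002 0.013 0 0 0 1;0 -0.002 0.015 0 0 0 1;0 -0.002 0.015 0 0 0 1;0 -0.002 0.015 0 0 0 1;0 -0.002 0.015 0 0 0 1;0 -0.002 0.015 0 0 0 1;0 -0.002 0.015 0 0 0 1;0 -0.002 0.015 0 0 0 1' 40
python3 -c "
from h import *
go(.490,.2765,.102,95)
cv2.imwrite('pics/g5.png',read_camera('wrist')[:,:,::-1])"
```

```text
t: 50.48
tool_pos: [0.4933, 0.2765, 0.1237]
tcp_rot: [[-0.085, 0.996, -0.001], [0.996, 0.085, -0.001], [-0.001, -0.001, -1.0]]
force: [0.0, -4.9, 4.8]
opening: 0.0101
t: 51.32
tool_pos: [0.4906, 0.2762, 0.1085]
tcp_rot: [[-0.085, 0.996, -0.003], [0.996, 0.085, -0.001], [-0.001, -0.003, -1.0]]
force: [-1.9, -4.8, 1.4]
opening: 0.0096
t51.3 pos [0.4906 0.2762 0.1085] A 94.9 shift [ 0.0003 -0.0005  0.0065] rotvec [-0.2  0.1 -0.1] open 0.0096 F [-1.9 -4.8  1.4]
```

View pics/g5.png

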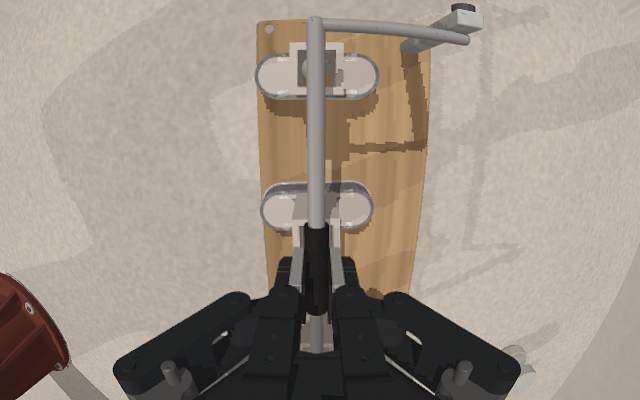

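```bash
python3 -m pendant '0 0 0 0 0 0 0.9;0 0 0 0 0 0 0.8;0 0 0 0 0 0 0.6;0 0 0 0 0 0 0.4;0 0 0 0 0 0 0.4;0 0 0 0 0 0 0.4;0 0 -0.01 0 0 0 0.4;0 0 -0.03 0 0 0 0.4;0 0 -0.05 0 0 0 0.4;0 0 -0.07 0 0 0 0.4' 40
python3 -m pendant '0 0 -0.03 0 0 0 0.3;-0.03 0 -0.06 0 0 0 0.2;-0.07 0 -0.07 0 0 0 0;-0.11 0 -0.07 0 0 0 0;-0.15 0 -0.07 0 0 0 0;-0.19 0 -0.07 0 0 0 0;-0.22 0 -0.07 0 0 0 0;-0.26 0 -0.07 0 0 0 0;-0.3 0 -0.07 0 0 0 0;-0.34 0 -0.07 0 0 0 0' 40
python3 -m pendant '-0.03 0 0 0 0 0 0;-0.06 0 0 0 0 0 0;-0.09 0 0 0 0 0 0;-0.12 0 0 0 0 0 0;-0.15 0 0 0 0 0 0;-0.19 0 0 0 0 0 0;-0.22 0 0 0 0 0 0;-0.25 0 0 0 0 0 0;-0.27 0 0 0 0 0 0;-0.28 0 0 0 0 0 0' 40
python3 -c "
from h import *
a=read_camera('top')[:,:,::-1];b=read_camera('scene')[:,:,::-1]
c=cv2.resize(a[180:300,140:400],None,fx=3,fy=3,interpolation=cv2.INTER_CUBIC);cv2.imwrite('pics/g6t.png',cv2.convertScaleAbs(c,alpha=1.6))
cv2.imwrite('pics/g6s.png',cv2.resize(b[130:260,200:410],None,fx=3.8,fy=3.8,interpolation=cv2.INTER_CUBIC))"
```

```text
t: 52.2
tool_pos: [0.4917, 0.2768, 0.1806]
tcp_rot: [[-0.085, 0.996, -0.0], [0.996, 0.085, 0.0], [0.0, -0.0, -1.0]]
force: [0.0, -0.2, 0.3]
opening: 0.051
t: 53.03
tool_pos: [0.5207, -0.0637, 0.2505]
tcp_rot: [[-0.085, 0.996, 0.002], [0.996, 0.085, -0.0], [-0.0, 0.002, -1.0]]
force: [1.6, 0.2, -0.0]
opening: 0.0853
t: 53.87
tool_pos: [0.5444, -0.344, 0.2501]
tcp_rot: [[-0.082, 0.997, 0.001], [0.997, 0.082, -0.001], [-0.001, 0.001, -1.0]]
force: [-0.2, 0.1, -0.1]
opening: 0.0856
```

View pics/g6t.png

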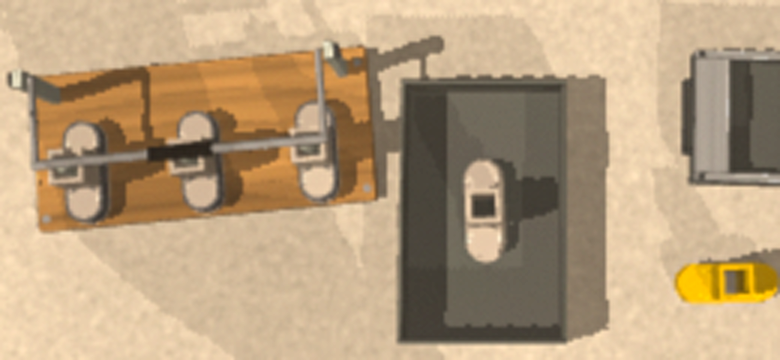

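View pics/g6s.png

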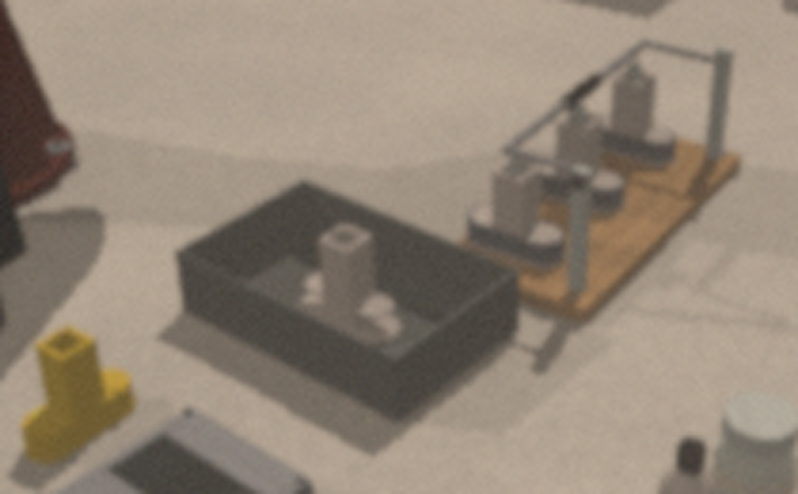

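```bash
python3 -c "
from h import *
s=sense();print(s['t'],s['force'])
print(sign_off())"
```

```text
53.9667 [ 0.18851893  0.11968533 -0.70755364]
the job is handed in; nothing more can be done
None
```

The ribbon stand is reloaded and the job was handed in at about 54 s, with no verdict reported. I swung the keeper open and put the one spent reel in the tub. I then turned each of the three full reels lengthwise, drew it through its opening, and set it down on its own spindle. Last, I carried the keeper back down.

The final top and scene pictures show:
- **Reels:** all three are seated upright on the spindles.
- **Keeper:** the bar is level over the spindles, in the same place as at the start.
- **Spent reel:** it stands inside the tub, even though the tub got knocked a few centimetres during the run.
- **Gripper:** it is clear of everything, with forces near zero.

The case openings are empty. The jar and bottles looked undisturbed in the pictures along the way, but I did not measure their positions at the end. I judged reel seating from the pictures and the release height rather than measuring it separately. None of my checks failed or disagreed.

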